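# Scan in, complete and scan out a shoe-repair kit

### The arm

A 6-joint arm with a two-finger parallel gripper is mounted at the origin on the work surface. World frame = base frame: x ahead of the robot, y to its left, z up, the work surface at z = 0. Lengths are in mm, angles in rad, forces in N, time in s.
With the tool pointing down it reaches from about 325 to 900 mm from the base axis. Payload 6.1 kg.
Tool frame: the origin (TCP) lies midway between the tips of the shut fingers; the grasp point (between the pads) lies 19 mm behind it; z points along the fingers, y is the line along which they close (so a half turn about z gives the same grasp; the last joint's range is limited). The gripper opens to 87 mm and grips with 3 to 60 N. Pads are 19 mm wide; open, the fingers measure 117 mm over their backs; the gripper's body (75 mm by 190 mm) begins 51 mm behind the grasp point.
Start: joints at [1.018, 0.22, 1.526, -0, 1.395, -0.126], TCP at [258.722, 568.927, 222.538] pointing down, gripper open.
Joint ranges: [-2.98, 2.98], [-0.91, 2.08], [0.09, 2.57], [-1.24, 4.39], [0.2, 2.65], [-2.68, 2.68]. Speed limits (rad/s): [2.57, 2.57, 3.01, 3.14, 3.14, 3.14].

### API

Orientations are given as a 3x3 rotation matrix whose columns are the frame's x, y, z axes.
In Python, from cell import bot gives the robot as it stands.
- The arm moves only by the tool play_rows, never from a script. Its argument "series" is a list of rows, each an object of numbers: "ax", "ay", "az": the turn, a rotation vector about the tool's x, y, z in rad; "x", "y", "z": the shift along the tool's x, y, z in m; "gripper": the opening, from 0 (shut) to 1 (fully open). In form: [{"ax": .., "ay": .., "az": .., "x": .., "y": .., "z": .., "gripper": ..}, ...]. A call has 1 to 8 rows; each row is the pose to reach, as a shift and turn from the pose commanded when the call began, along the tool's axes at that moment; what a row does not reach only later rows make up. A row lasts 1/10 s, in which the tool goes at most 50 mm and 8.59 degrees, less where a joint would pass 70% of its speed; a pose out of reach is approached as far as the arm can. A call with a gripper value outside its range is refused whole. The fingers move at their own pace and stop on an object; "squeeze" is the grip in N (left out, the last holds). Time passes only in rows, so rows that repeat a pose let the fingers close. It gives the time, the measured TCP pose, the force, the opening and the grip force at its end, in the units of the state.
- bot.get_state(): the state, without advancing time (a new reading comes with each control period).
- bot.grab_frame(name): name is "scene" or "top" or "wrist"; returns a dict with "pixels" (420x560x3 uint8, blue, green, red), "camera_matrix" (3x3 intrinsics, pixels), "world_to_cam" (4x4, takes a point from world to camera coordinates); the wrist camera has in their place "T_tool_cam" (4x4, takes a point from camera to tool coordinates, whose origin is the TCP and whose axes are the flange's). Camera axes: x right, y up, looking along -z (the intrinsics and any distortion apply to the point x, -y, -z); pixel columns grow to the right and rows downward; lengths in mm; the calibration is good to about 2 mm. A picture is of the moment at which its call begins: read the wrist's pose just before it. There is no depth.
- bot.hand_in(): hands the job in; it is judged then, once.
Trained networks look in a picture, given as the dict that the camera call returned (one of the last four; its "shot" number tells which), for a name from the list of things; names that differ only in an ending like _2 or _b are one class to them, and where a whole thing is asked for, a point or a joint stands for the part that bears it (a point fixed in the world has none). Each returns a list of dicts, best first, with "confidence" (0 to 1); they miss things now and then, are a little off and sometimes report something else, mostly with a low value. They report only what shows in the picture. A call takes as long as a camera call. They do not tell look-alikes from the thing itself.
- bot.recognise(picture, label): "position" ([column, row] as shares, 0 to 1, of the picture: columns of its width, rows of its height, amid what is visible of it).
- bot.cut_out(picture, label): "mask" (420x560 bool, what is visible of it) and "position" ([column, row] as shares, 0 to 1, of the picture: columns of its width, rows of its height, amid what is visible of it).
The state is a dict: "time": time; "joint_pos": joint angles; "dq": joint speeds; "joint_torque": joint torques, N m; "position": TCP position; "eef_rot": TCP orientation; "force": force on the tool from outside, world axes, zero at the start; "moment": the same for the moment, N m; "finger_gap": opening from 0.0 (shut) to 1.0 (fully open); "gripper_force": force on a finger pad.
Only numpy, scipy, OpenCV 4.12 (cv2) and the standard library are available. Lean on these libraries where they do the work, as an engineer would, in place of code of your own. Each camera call takes 0.05 s, during which the arm holds its last target. There are 200 camera calls.

### The job

Open the job by squeezing the scanner's red trigger fully against its grip and letting it go. Then fill the kit tray so that it holds exactly one of each of the six types of part, each lying flat, right way up and lengthwise inside the compartment of its own colour; leave the parts already in the tray where they are and leave every duplicate out on the bench. When the kit is complete, squeeze the trigger fully and let it go once more to close the job; do not disturb the polish tin.

Things in the scene. Friction and masses are not known exactly. Their poses are not given: they have to be found in the camera images.
- tray: Fixed low open aluminium kit tray, 250 x 250 mm; floor 4 and rim 12 above the bench, rim 4 thick. Ribs 2 thick, tops 10 above the bench, part it into six compartments, 78 (tray x) x 116 (tray y), each floor white with a broad edge in one type's colour. Origin: centre of the underside, at bench level. A part lies lengthwise in its compartment, its length along tray y, either way round.
- tray_floor (a point): Centre of the tray's floor, 4 mm above the bench; axes as the tray's. Centres of the coloured compartments from here, along the tray's x, y (mm): dark brown (brush) -80, +59; orange (rasp) +0, +59; blue (dye) +80, +59; green (sander) -80, -59; yellow (nails) +0, -59; black (heel) +80, -59.
- brush_bench: The welt brush: dark brown wooden back 96 x 34 x 14 on a block of white bristles (88 x 28 x 16); 30 tall. Grip the wooden back (16 to 30 above the underside); the bristles are firm, 3 narrower each side. Loose, about 70 g (may vary by 30%). Starts on the bench beside the tray. All sizes in mm. Origin: centre of its underside in length and width; x along its length, z up.
- brush_tray: A second, identical brush, which in some starts (None if absent) already lies in the tray's dark brown compartment. Same origin and axes as brush_bench.
- rasp_bench: The stub rasp: square orange handle 28 wide and 28 tall, running from x=-47 to x=+17, with a steel blade (26 wide, 10 tall, held clear of the surface) on to x=+47; 95 long in all. Loose, about 110 g (may vary by 30%). Starts on the bench beside the tray. All sizes in mm. Origin: centre of its underside in length and width; x along its length, z up.
- rasp_tray: A second, identical rasp, which in some starts (None if absent) already lies in the tray's orange compartment. Same origin and axes as rasp_bench.
- dye_bench: The flat blue dye bottle lying on its side: body 68 x 36 x 28 tall from x=-45 to x=+23, round white cap (22 diameter) on to x=+45; 90 long. Loose, about 100 g (may vary by 30%). Starts on the bench beside the tray. All sizes in mm. Origin: centre of its underside in length and width; x along its length, z up.
- dye_tray: A second, identical dye, which in some starts (None if absent) already lies in the tray's blue compartment. Same origin and axes as dye_bench.
- sander_bench: The green sanding block with a black pad under it, 84 x 34 x 30 tall. Loose, about 70 g (may vary by 30%). Starts on the bench beside the tray. All sizes in mm. Origin: centre of its underside in length and width; x along its length, z up.
- sander_tray: A second, identical sander, which in some starts (None if absent) already lies in the tray's green compartment. Same origin and axes as sander_bench.
- nails_bench: The yellow nail box with a thin black seam, closed, 76 x 36 x 28 tall. Loose, about 100 g (may vary by 30%). Starts on the bench beside the tray. All sizes in mm. Origin: centre of its underside in length and width; x along its length, z up.
- nails_tray: A second, identical nails, which in some starts (None if absent) already lies in the tray's yellow compartment. Same origin and axes as nails_bench.
- heel_bench: The black rubber heel block with a tan stripe and two brass dots on top, 70 x 36 x 30 tall. Loose, about 90 g (may vary by 30%). Starts on the bench beside the tray. All sizes in mm. Origin: centre of its underside in length and width; x along its length, z up.
- heel_tray: A second, identical heel, which in some starts (None if absent) already lies in the tray's black compartment. Same origin and axes as heel_bench.
- dye_spare: A further dye, identical to dye_bench, on the bench in some starts (None if absent).
- sander_spare: A further sander, identical to sander_bench, on the bench in some starts (None if absent).
- polish_tin: Bystander: round tin with red lid, 63 diameter, 24 tall, loose on the bench among the parts. Origin: centre of its underside.
- scanner: Fixed yellow and black hand scanner lying on its side in a cradle. Origin: underside of the base plate (10 mm high), below the grip's axis. Grip along its x, butt (yellow band) toward the robot. Head and nose (tops at z=108, 112 mm) at x=+34 to +100; ticket board, 110 high, at y=-140, x=+17 to +107. Below the grip is free space except a post at x=-73 to -55.
- grip (a point): Point on the scanner grip's axis, 80 mm above the bench, opposite trigger_pad (x=-7, y=0 of the scanner; axes as the scanner's). The grip is a level black bar, 30 mm wide (scanner y -15 to +15), 30 tall. Its +y face is the back to squeeze against; the red trigger lies along its -y side.
- trigger (a joint): Red trigger's angle, rad: 0 released, 0.30 fully squeezed (hard stop). Hinged about a vertical axis at x=+35, y=-37 mm of the scanner, next to the head; its free end swings toward the grip (+y of the scanner). A spring returns it; squeezing fully at trigger_pad takes about 10 N (3 N to start).
- trigger_pad (a point): Point on the trigger's outer (-y) face, 42 mm from its hinge, at mid height, 80 above the bench (the trigger is 22 tall, 8 thick, 58 long). Released: at x=-7, y=-41 of the scanner, so grip and trigger together measure 56 across there; fully squeezed the pad is at y=-29, 44 across.
Things that resemble listed ones, but are neither listed nor needed, are in the scene too. Leave any pink look-alike of the brush_bench alone.

How it is judged (in metres and radians):
On the way, in this order (a step that is already met when the one before it is completed fails the run):
1. before the kit is filled, the fingers squeeze the trigger nearly fully (over 0.24 rad) (value of joint trigger above 0.24 rad and contact force between the fingers and scanner above 1 N), for 0.1 s.
2. the trigger is let go again (under 0.04 rad) (value of joint trigger below 0.04 rad), for 0.1 s.
3. the tray holds exactly one of each type, each in its own compartment (x of brush_tray in the frame of tray between -0.108 and -0.052 m and y of brush_tray in the frame of tray between 0.031 and 0.087 m and z of each of brush_tray, rasp_tray, dye_tray, sander_tray, nails_tray, heel_tray in the frame of tray below 0.011 m and angle between each of brush_tray, rasp_tray, dye_tray, sander_tray, nails_tray, heel_tray's own z axis and vertical below 0.2 rad and angle between the x axis of each of brush_tray, rasp_tray, dye_tray, sander_tray, nails_tray, heel_tray and the y axis of tray, either way round below 0.45 rad and horizontal distance between any of brush_bench, brush_tray and tray below 0.15 m and ((x of brush_bench in the frame of tray between -0.108 and -0.052 m and y of brush_bench in the frame of tray between 0.031 and 0.087 m and z of brush_bench in the frame of tray below 0.011 m and angle between brush_bench's own z axis and vertical below 0.2 rad and angle between the x axis of brush_bench and the y axis of tray, either way round below 0.45 rad) or (horizontal distance between brush_bench and tray above 0.15 m and height (world z) of brush_bench below 0.03 m)) and horizontal distance between brush_bench and brush_tray above 0.07 m and x of rasp_tray in the frame of tray between -0.028 and 0.028 m and y of rasp_tray in the frame of tray between 0.031 and 0.087 m and horizontal distance between any of rasp_bench, rasp_tray and tray below 0.15 m and ((x of rasp_bench in the frame of tray between -0.028 and 0.028 m and y of rasp_bench in the frame of tray between 0.031 and 0.087 m and z of rasp_bench in the frame of tray below 0.011 m and angle between rasp_bench's own z axis and vertical below 0.2 rad and angle between the x axis of rasp_bench and the y axis of tray, either way round below 0.45 rad) or (horizontal distance between rasp_bench and tray above 0.15 m and height (world z) of rasp_bench below 0.03 m)) and horizontal distance between rasp_bench and rasp_tray above 0.07 m and x of dye_tray in the frame of tray between 0.052 and 0.108 m and y of dye_tray in the frame of tray between 0.031 and 0.087 m and horizontal distance between any of dye_bench, dye_spare, dye_tray and tray below 0.15 m and ((x of dye_bench in the frame of tray between 0.052 and 0.108 m and y of dye_bench in the frame of tray between 0.031 and 0.087 m and z of dye_bench in the frame of tray below 0.011 m and angle between dye_bench's own z axis and vertical below 0.2 rad and angle between the x axis of dye_bench and the y axis of tray, either way round below 0.45 rad) or (horizontal distance between dye_bench and tray above 0.15 m and height (world z) of dye_bench below 0.03 m)) and ((x of dye_spare in the frame of tray between 0.052 and 0.108 m and y of dye_spare in the frame of tray between 0.031 and 0.087 m and z of dye_spare in the frame of tray below 0.011 m and angle between dye_spare's own z axis and vertical below 0.2 rad and angle between the x axis of dye_spare and the y axis of tray, either way round below 0.45 rad) or (horizontal distance between dye_spare and tray above 0.15 m and height (world z) of dye_spare below 0.03 m)) and horizontal distance between dye_bench and dye_spare above 0.07 m and horizontal distance between each of dye_bench, dye_spare and dye_tray above 0.07 m and x of sander_tray in the frame of tray between -0.108 and -0.052 m and y of sander_tray in the frame of tray between -0.087 and -0.031 m and horizontal distance between any of sander_bench, sander_spare, sander_tray and tray below 0.15 m and ((x of sander_bench in the frame of tray between -0.108 and -0.052 m and y of sander_bench in the frame of tray between -0.087 and -0.031 m and z of sander_bench in the frame of tray below 0.011 m and angle between sander_bench's own z axis and vertical below 0.2 rad and angle between the x axis of sander_bench and the y axis of tray, either way round below 0.45 rad) or (horizontal distance between sander_bench and tray above 0.15 m and height (world z) of sander_bench below 0.03 m)) and ((x of sander_spare in the frame of tray between -0.108 and -0.052 m and y of sander_spare in the frame of tray between -0.087 and -0.031 m and z of sander_spare in the frame of tray below 0.011 m and angle between sander_spare's own z axis and vertical below 0.2 rad and angle between the x axis of sander_spare and the y axis of tray, either way round below 0.45 rad) or (horizontal distance between sander_spare and tray above 0.15 m and height (world z) of sander_spare below 0.03 m)) and horizontal distance between sander_bench and sander_spare above 0.07 m and horizontal distance between each of sander_bench, sander_spare and sander_tray above 0.07 m and x of nails_tray in the frame of tray between -0.028 and 0.028 m and y of nails_tray in the frame of tray between -0.087 and -0.031 m and horizontal distance between any of nails_bench, nails_tray and tray below 0.15 m and ((x of nails_bench in the frame of tray between -0.028 and 0.028 m and y of nails_bench in the frame of tray between -0.087 and -0.031 m and z of nails_bench in the frame of tray below 0.011 m and angle between nails_bench's own z axis and vertical below 0.2 rad and angle between the x axis of nails_bench and the y axis of tray, either way round below 0.45 rad) or (horizontal distance between nails_bench and tray above 0.15 m and height (world z) of nails_bench below 0.03 m)) and horizontal distance between nails_bench and nails_tray above 0.07 m and x of heel_tray in the frame of tray between 0.052 and 0.108 m and y of heel_tray in the frame of tray between -0.087 and -0.031 m and horizontal distance between any of heel_bench, heel_tray and tray below 0.15 m and ((x of heel_bench in the frame of tray between 0.052 and 0.108 m and y of heel_bench in the frame of tray between -0.087 and -0.031 m and z of heel_bench in the frame of tray below 0.011 m and angle between heel_bench's own z axis and vertical below 0.2 rad and angle between the x axis of heel_bench and the y axis of tray, either way round below 0.45 rad) or (horizontal distance between heel_bench and tray above 0.15 m and height (world z) of heel_bench below 0.03 m)) and horizontal distance between heel_bench and heel_tray above 0.07 m and linear speed of each of brush_bench, brush_tray, rasp_bench, rasp_tray, dye_bench, dye_tray, sander_bench, sander_tray, nails_bench, nails_tray, heel_bench, heel_tray, dye_spare, sander_spare below 0.02 m/s), for 0.2 s.
4. with the kit filled, the fingers squeeze the trigger nearly fully (over 0.24 rad) (all of step 1), for 0.1 s.
5. the trigger is let go again (under 0.04 rad) (value of joint trigger below 0.04 rad), for 0.1 s.
At the end, for the whole second after the job is handed in: One of each type lies flat in the tray, centre within 28 mm (along tray x and y) of its compartment's centre, length within 0.45 rad of tray y; the parts there at the start still so; all others outside the tray on the bench; all at rest; trigger released (under 0.04 rad) (all of step 3 and value of joint trigger below 0.04 rad); the robot touches nothing.
It fails at once if a part that was already in the tray is lifted out (height (world z) of any of brush_tray, rasp_tray, dye_tray, sander_tray, nails_tray, heel_tray above 0.06 m).
It fails at once if the polish tin is moved by more than 5 cm (distance of polish_tin from where it was at the start of the episode above 0.05 m).
Of brush_tray, rasp_tray, dye_tray, sander_tray, nails_tray, heel_tray only 1 to 2 are there at a start; the rules pass over those that are not, and their reading is None.
Of dye_spare, sander_spare only 1 to 2 are there at a start; the rules pass over those that are not, and their reading is None.
At some moment in a run one of brush_bench, rasp_bench, dye_bench, sander_bench, nails_bench, heel_bench may be knocked a few centimetres aside while the robot is not near it.
It also fails if it takes over 210 s, if anything falls off the work surface, if the arm or the gripper's body presses on something with over 40 N, if the wrist force passes 120 N, or if a joint passes its speed limit or range.

## Working session

There is one attempt and no reset: what is moved stays moved. The work goes in short steps, Python scripts to look and compute and a tool call to move; the robot and the scene stay as the last step left them, time stands still between calls to the robot, and variables do not carry over. Pictures are saved under pics/ and viewed, at most 14 in all, crops included, and the job is handed in when it is done.

Besides the shell and the picture viewer there is one more tool, called after ">>>" in YAML: its name, and indented under it one key for each argument. play_rows: Moves the arm, as the interface text tells. Its arguments: {"type":"object","properties":{"series":{"type":"array"},"squeeze":{"type":"number"}},"required":["series"]}

```bash
mkdir -p pics; ls; python3 - <<'E'
from cell import bot
import cv2,pickle
s=bot.get_state();print({k:s[k] for k in('time','position','eef_rot','finger_gap')})
for n in('top','scene'):
    p=bot.grab_frame(n);cv2.imwrite(f'pics/{n}0.png',p['pixels']);print(n,p['camera_matrix'],p['world_to_cam'],[k for k in p])
    pickle.dump(p,open(f'{n}0.pkl','wb'))
    for l in ['tray','brush_bench','rasp_bench','dye_bench','sander_bench','nails_bench','heel_bench','polish_tin','scanner','trigger']:
        r=bot.recognise(p,l)
        print(l,[(round(d['position'][0]*560),round(d['position'][1]*420),round(d['confidence'],2)) for d in r])
E
```

```text
pics
{'time': 0.0, 'position': array([258.40901195, 568.41793449, 221.4653341 ]), 'eef_rot': array([[-9.10289945e-01,  4.13970066e-01, -1.00064613e-03],
       [ 4.13971199e-01,  9.10288585e-01, -1.59337412e-03],
       [ 2.51267564e-04, -1.86467112e-03, -9.99998230e-01]]), 'finger_gap': 0.9975021969380863}
top [[389.92550734   0.         284.49129398]
 [  0.         389.92550734 208.97409827]
 [  0.           0.           1.        ]] [[ 2.89892690e-02 -9.99436337e-01 -1.69301656e-02 -6.77701544e+01]
 [ 9.86359031e-01  2.58561520e-02  1.62564825e-01 -5.00866257e+02]
 [-1.62035444e-01 -2.14118572e-02  9.86552607e-01 -1.03186328e+03]
 [ 0.00000000e+00  0.00000000e+00  0.00000000e+00  1.00000000e+00]] ['pixels', 'camera_matrix', 'world_to_cam', 'shot']
tray [(169, 209, 0.73), (262, 156, 0.23)]
brush_bench [(351, 287, 0.77), (342, 239, 0.55)]
rasp_bench [(263, 154, 0.53)]
dye_bench [(308, 242, 0.73)]
sander_bench [(266, 242, 0.87)]
nails_bench [(306, 194, 0.85), (166, 207, 0.49)]
heel_bench [(342, 155, 0.81), (344, 238, 0.67)]
polish_tin [(265, 196, 0.57)]
scanner [(425, 215, 0.79)]
trigger [(194, 236, 0.71)]
scene [[393.4524975    0.         283.16022199]
 [  0.         393.4524975  205.99782985]
 [  0.           0.           1.        ]] [[-7.09165375e-01  7.05038139e-01  2.38601051e-03  3.84975784e+02]
 [-3.96474665e-01 -4.01589448e-01  8.25550577e-01  1.08849766e+02]
 [ 5.83002839e-01  5.84505892e-01  5.64323092e-01 -1.28298265e+03]
 [ 0.00000000e+00  0.00000000e+00  0.00000000e+00  1.00000000e+00]] ['pixels', 'camera_matrix', 'world_to_cam', 'shot']
tray [(392, 306, 0.69), (199, 152, 0.45)]
brush_bench [(258, 190, 0.75), (285, 170, 0.68)]
rasp_bench [(244, 271, 0.55)]
dye_bench [(287, 204, 0.86), (189, 169, 0.62)]
sander_bench [(318, 223, 0.89)]
nails_bench [(252, 226, 0.66)]
heel_bench [(191, 229, 0.74)]
polish_tin [(282, 246, 0.78)]
scanner [(192, 172, 0.56)]
trigger [(199, 155, 0.42)]
```

```bash
python3 - <<'E'
import cv2
a=cv2.imread('pics/top0.png');cv2.imwrite('pics/top0c.png',cv2.resize(a[80:380,60:500],(800,545),interpolation=cv2.INTER_CUBIC))
E
```

```text
(no output)
```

View pics/top0c.png

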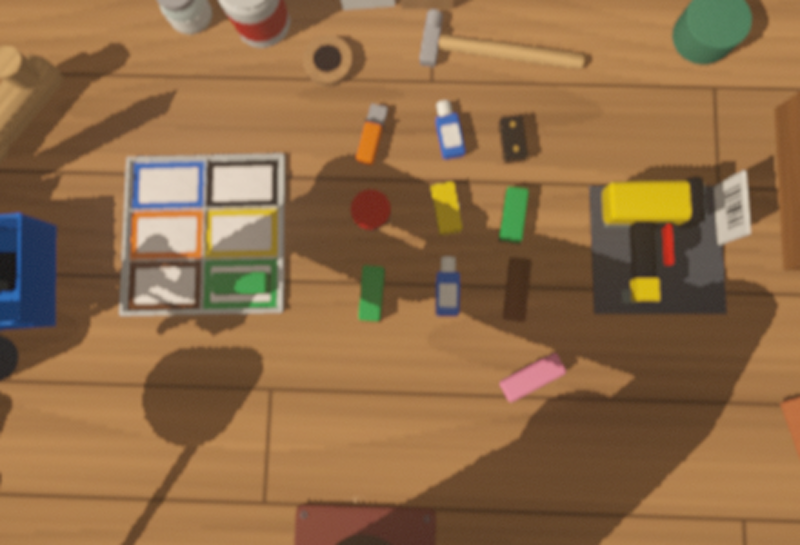

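View pics/scene0.png

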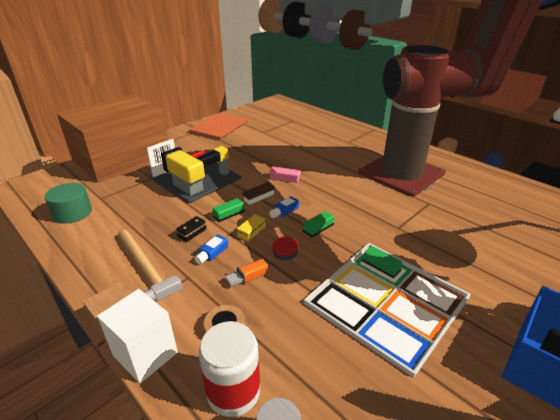

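The bench rows hold, in top-crop pixels:
- rasp (371,133)
- dyes (449,130) and (447,286)
- heel (513,138)
- nails (446,207)
- green sanders (514,213) and (371,293)
- brown brush (516,289)
- tin (371,209)
- pink look-alike (533,377), to be left alone

Only the green compartment (245,283) is occupied, so I need the brush, rasp, one dye, nails and heel. Tray +x points up in the image and tray +y points left. The scanner is at (655,245), with its trigger at (668,245).

```bash
cat > h.py <<'E'
import numpy as np, cv2
from scipy.optimize import minimize
SIZE=dict(brush=(96,34,30),rasp=(95,28,28),dye=(90,36,28),sander=(84,34,30),nails=(76,36,28),heel=(70,36,30),tray=(250,250,12))
def cam_of(p,st=None):
    if 'world_to_cam' in p: return p['camera_matrix'],p['world_to_cam']
    T=np.eye(4);T[:3,:3]=st['eef_rot'];T[:3,3]=st['position']
    return p['camera_matrix'],np.linalg.inv(T@p['T_tool_cam'])
def proj(K,W,P):
    c=np.atleast_2d(P)@W[:3,:3].T+W[:3,3]; c=c*[1,-1,-1]
    q=c@K.T; return q[:,:2]/q[:,2:]
def ray(K,W,uv,z):
    d=np.linalg.inv(K)@[uv[0],uv[1],1]; d=W[:3,:3].T@(d*[1,-1,-1]); o=-W[:3,:3].T@W[:3,3]
    return o+d*(z-o[2])/d[2]
def box(v,s,z0=0):
    L,w,h=s;c,n=np.cos(v[2]),np.sin(v[2])
    return np.array([[v[0]+c*a*L/2-n*b*w/2,v[1]+n*a*L/2+c*b*w/2,z0+h*k] for a in(-1,1) for b in(-1,1) for k in(0,1)])
def fit(K,W,mask,s,z0=0):
    """box pose (x,y,yaw) whose silhouette best matches the mask; returns pose, IoU"""
    mask=mask.astype(np.float32);m=cv2.moments(mask,True);c=ray(K,W,(m['m10']/m['m00'],m['m01']/m['m00']),s[2]/2+z0)
    def cost(v):
        h=cv2.convexHull(proj(K,W,box(v,s,z0)).astype(np.float32));r=np.zeros(mask.shape,np.uint8)
        cv2.fillConvexPoly(r,np.round(h*16).astype(np.int32),255,cv2.LINE_AA,4);r=r/255.
        return 1-np.minimum(r,mask).sum()/np.maximum(r,mask).sum()
    best=min((minimize(cost,[c[0],c[1],a],method='Nelder-Mead',options=dict(initial_simplex=[[c[0],c[1],a],[c[0]+8,c[1],a],[c[0],c[1]+8,a],[c[0],c[1],a+.25]])) for a in np.arange(0,np.pi,.4)),key=lambda r:r.fun)
    return best.x,1-best.fun
E
python3 - <<'E'
from h import *
from cell import bot
p=bot.grab_frame('top');K,W=cam_of(p)
for l in ['tray','brush_bench','rasp_bench','dye_bench','nails_bench','heel_bench','polish_tin','sander_bench','scanner','grip','trigger']:
    for d in bot.cut_out(p,l):
        m=d['mask'];n=l.split('_')[0];u=np.array(d['position'])*[560,420]
        if n in SIZE: v,i=fit(K,W,m,SIZE[n]);print(l,u.round(),round(d['confidence'],2),m.sum(),v.round(2),round(i,2))
        else: print(l,u.round(),round(d['confidence'],2),m.sum(),ray(K,W,u,80 if n in('scanner','grip','trigger') else 24).round())
hsv=cv2.cvtColor(p['pixels'],cv2.COLOR_BGR2HSV)
red=cv2.inRange(hsv,(0,150,80),(6,255,255))|cv2.inRange(hsv,(174,150,80),(180,255,255));red[:,:380]=0;red[:180]=0;red[260:]=0
ys,xs=np.where(red>0);print('red',len(xs),ray(K,W,(xs.mean(),ys.mean()),91).round(),[ray(K,W,u,91).round() for u in((xs.mean(),ys.min()),(xs.mean(),ys.max()))])
hc=lambda c:(60+c[0]/1.818,80+c[1]/1.818)
for n,u,z in [('griptip',(642,225),95),('bandleft bot',(632,300),95),('plateBL',(593,313),10),('plateBR',(726,313),10),('plateTL',(591,186),10)]: print(n,ray(K,W,hc(u),z).round())
E
```

```text
tray [166. 207.] 0.9 7257 [503.49 269.03   3.19] 0.91
brush_bench [344. 235.] 0.63 416 [ 4.2965e+02 -2.1973e+02 -1.7000e-01] 0.76
brush_bench [351. 285.] 0.58 467 [ 296.94 -243.44    2.04] 0.82
rasp_bench [264. 155.] 0.86 361 [666.42   9.94   2.97] 0.82
dye_bench [306. 241.] 0.65 408 [ 427.69 -113.91    3.14] 0.8
nails_bench [308. 192.] 0.83 371 [ 5.5136e+02 -1.1018e+02  1.8000e-01] 0.86
nails_bench [267. 242.] 0.18 381 [4.1619e+02 9.9000e-01 3.0000e-02] 0.82
heel_bench [306. 193.] 0.74 383 [ 5.5155e+02 -1.1052e+02  1.9000e-01] 0.91
heel_bench [341. 155.] 0.55 348 [ 665.2  -213.65    3.16] 0.82
polish_tin [263. 196.] 0.8 381 [540.   8.  24.]
polish_tin [169. 205.] 0.31 7415 [508. 272.  24.]
polish_tin [426. 211.] 0.19 5850 [ 509. -446.   24.]
sander_bench [265. 242.] 0.84 405 [414.68   1.69   3.08] 0.87
sander_bench [427. 213.] 0.55 5859 [ 547.29 -506.12    3.17] 0.1
scanner [423. 212.] 0.92 5776 [ 496. -419.   80.]
grip [426. 212.] 0.95 5824 [ 497. -427.   80.]
grip [167. 208.] 0.42 7345 [491. 257.  80.]
trigger [426. 215.] 0.41 120 [ 491. -428.   80.]
trigger [265. 196.] 0.26 386 [529.  -3.  80.]
red 150 [ 489. -425.   91.] [array([ 520., -426.,   91.]), array([ 459., -425.,   91.])]
griptip [ 516. -389.   95.]
bandleft bot [ 409. -372.   95.]
plateBL [ 394. -338.   10.]
plateBR [ 400. -539.   10.]
plateTL [ 592. -338.   10.]
```

>>> play_rows:
  series:
    - {"x": -0.24,"y": -0.185,"az": -0.428}
    - {"x": -0.24,"y": -0.185,"az": -0.428}
    - {"x": -0.24,"y": -0.185,"az": -0.428}
    - {"x": -0.24,"y": -0.185,"az": -0.428}
    - {"x": -0.24,"y": -0.185,"az": -0.428}
    - {"x": -0.24,"y": -0.185,"az": -0.428}
    - {"x": -0.24,"y": -0.185,"az": -0.428}

```text
invalid input at $.series[0]: expected keys ax, ay, az, x, y, z, gripper
```

>>> play_rows:
  series:
    - {"ax": 0,"ay": 0,"az": -0.15,"x": -0.04,"y": -0.03,"z": 0,"gripper": 1}
    - {"ax": 0,"ay": 0,"az": -0.3,"x": -0.08,"y": -0.06,"z": 0,"gripper": 1}
    - {"ax": 0,"ay": 0,"az": -0.428,"x": -0.12,"y": -0.092,"z": 0,"gripper": 1}
    - {"ax": 0,"ay": 0,"az": -0.428,"x": -0.16,"y": -0.123,"z": 0,"gripper": 1}
    - {"ax": 0,"ay": 0,"az": -0.428,"x": -0.2,"y": -0.154,"z": 0,"gripper": 1}
    - {"ax": 0,"ay": 0,"az": -0.428,"x": -0.24,"y": -0.185,"z": 0,"gripper": 1}
    - {"ax": 0,"ay": 0,"az": -0.428,"x": -0.24,"y": -0.185,"z": 0,"gripper": 1}

```text
time: 2.4
position: [402.9, 297.0, 222.8]
eef_rot: [[-1.0, 0.004, 0.001], [0.004, 1.0, -0.001], [-0.001, -0.001, -1.0]]
force: [-0.3, 0.8, 0.2]
finger_gap: 0.996
gripper_force: 0.0
```

>>> play_rows:
  series:
    - {"ax": 0,"ay": 0,"az": 0,"x": -0.075,"y": -0.4,"z": 0,"gripper": 1}
    - {"ax": 0,"ay": 0,"az": 0,"x": -0.075,"y": -0.4,"z": 0,"gripper": 1}
    - {"ax": 0,"ay": 0,"az": 0,"x": -0.075,"y": -0.4,"z": 0,"gripper": 1}
    - {"ax": 0,"ay": 0,"az": 0,"x": -0.075,"y": -0.4,"z": 0,"gripper": 1}
    - {"ax": 0,"ay": 0,"az": 0,"x": -0.075,"y": -0.4,"z": 0,"gripper": 1}
    - {"ax": 0,"ay": 0,"az": 0,"x": -0.075,"y": -0.4,"z": 0,"gripper": 1}
    - {"ax": 0,"ay": 0,"az": 0,"x": -0.075,"y": -0.4,"z": 0,"gripper": 1}
    - {"ax": 0,"ay": 0,"az": 0,"x": -0.075,"y": -0.4,"z": 0,"gripper": 1}

```text
time: 3.2
position: [475.2, -93.4, 222.9]
eef_rot: [[-1.0, -0.001, 0.001], [-0.001, 1.0, 0.0], [-0.001, 0.0, -1.0]]
force: [0.9, 0.0, 0.5]
finger_gap: 1.0
gripper_force: 0.0
```

>>> play_rows:
  series:
    - {"ax": 0,"ay": 0,"az": 0,"x": 0,"y": -0.292,"z": 0,"gripper": 1}
    - {"ax": 0,"ay": 0,"az": 0,"x": 0,"y": -0.292,"z": 0,"gripper": 1}
    - {"ax": 0,"ay": 0,"az": 0,"x": 0,"y": -0.292,"z": 0,"gripper": 1}
    - {"ax": 0,"ay": 0,"az": 0,"x": 0,"y": -0.292,"z": 0,"gripper": 1}
    - {"ax": 0,"ay": 0,"az": 0,"x": 0,"y": -0.292,"z": 0,"gripper": 1}
    - {"ax": 0,"ay": 0,"az": 0,"x": 0,"y": -0.292,"z": 0,"gripper": 1}
    - {"ax": 0,"ay": 0,"az": 0,"x": 0,"y": -0.292,"z": 0,"gripper": 1}
    - {"ax": 0,"ay": 0,"az": 0,"x": 0,"y": -0.292,"z": 0,"gripper": 1}

```text
time: 4.0
position: [475.2, -384.0, 221.9]
eef_rot: [[-1.0, 0.0, -0.0], [0.0, 1.0, 0.001], [0.0, 0.001, -1.0]]
force: [-1.0, 0.3, -0.4]
finger_gap: 0.998
gripper_force: 0.0
```

```bash
python3 - <<'E'
from h import *
from cell import bot
st=bot.get_state();p=bot.grab_frame('wrist');K,W=cam_of(p,st);print(st['position'],p['T_tool_cam'].round(2))
np.savez('w1.npz',K=K,W=W);cv2.imwrite('pics/w1.png',p['pixels'])
for l in ['trigger','grip','trigger_pad']:
    for d in bot.cut_out(p,l):
        ys,xs=np.where(d['mask']);print(l,d['confidence'],np.array(d['position'])*[560,420],xs.min(),xs.max(),ys.min(),ys.max())
print(proj(K,W,[[478,-429,80],[478,-388,95],[485,-388,95]]))
E
```

```text
[ 475.16101358 -384.00156539  221.8810085 ] [[  -0.      0.96    0.26   72.32]
 [   1.      0.      0.     -0.29]
 [   0.      0.26   -0.96 -163.27]
 [   0.      0.      0.      1.  ]]
trigger 0.62 [239.624 216.3  ] 231 244 187 246
grip 0.92 [236.096 198.912] 123 325 118 314
trigger_pad 0.72 [234.92 220.29] 232 244 187 246
[[235.93214756 202.8653016 ]
 [276.4307453  206.52442577]
 [276.4646554  213.5265561 ]]
```

View pics/w1.png

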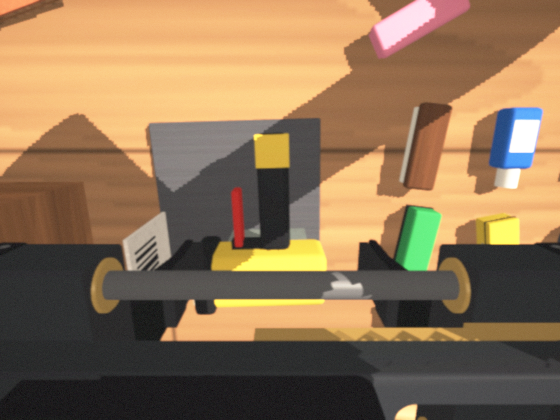

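The wrist view shows the grip bar at columns 258–289, the trigger at columns 232–244 and rows 187–246, and the head at row 245 and below.

```bash
python3 - <<'E'
from h import *
d=np.load('w1.npz');K,W=d['K'],d['W']
for n,u,z in [('gripL',(258,205),95),('gripR',(289.5,205),95),('gripLb',(259,235),95),('gripRb',(289,235),95),('trig free',(236,187),91),('trig mid',(238,216),91),('trig hinge end',(239,246),91),('band',(254.5,150),95),('bandR',(288.5,150),95)]: print(n,ray(K,W,u,z).round(1))
E
```

```text
gripL [ 476.5 -405.7   95. ]
gripR [ 476.5 -375.4   95. ]
gripLb [ 507.  -405.3   95. ]
gripRb [ 507.  -375.7   95. ]
trig free [ 459.6 -426.7   91. ]
trig mid [ 488.6 -425.9   91. ]
trig hinge end [ 520.1 -426.    91. ]
band [ 424.4 -407.9   95. ]
bandR [ 424.5 -376.7   95. ]
```

>>> play_rows:
  series:
    - {"ax": 0,"ay": 0,"az": 0,"x": 0,"y": 0,"z": 0.03,"gripper": 1}
    - {"ax": 0,"ay": 0,"az": 0,"x": 0,"y": 0,"z": 0.06,"gripper": 1}
    - {"ax": 0,"ay": 0,"az": 0,"x": 0,"y": 0,"z": 0.08,"gripper": 1}
    - {"ax": 0,"ay": 0,"az": 0,"x": 0,"y": 0,"z": 0.08,"gripper": 1}

```text
time: 4.6
position: [473.8, -380.8, 139.1]
eef_rot: [[-1.0, -0.003, -0.004], [-0.003, 1.0, 0.005], [0.004, 0.005, -1.0]]
force: [0.2, 0.7, -0.4]
finger_gap: 0.999
gripper_force: 0.0
```

>>> play_rows:
  series:
    - {"ax": 0,"ay": 0,"az": 0,"x": -0.002,"y": -0.015,"z": 0.02,"gripper": 1}
    - {"ax": 0,"ay": 0,"az": 0,"x": -0.002,"y": -0.015,"z": 0.05,"gripper": 1}
    - {"ax": 0,"ay": 0,"az": 0,"x": -0.002,"y": -0.015,"z": 0.078,"gripper": 1}
    - {"ax": 0,"ay": 0,"az": 0,"x": -0.002,"y": -0.015,"z": 0.078,"gripper": 1}

```text
time: 5.0
position: [475.7, -396.3, 61.8]
eef_rot: [[-1.0, -0.002, -0.004], [-0.002, 1.0, 0.005], [0.004, 0.005, -1.0]]
force: [-0.5, 1.1, -1.3]
finger_gap: 1.0
gripper_force: 0.0
```

```bash
python3 - <<'E'
from h import *
from cell import bot
st=bot.get_state();print(st['position'],st['force'])
p=bot.grab_frame('wrist');cv2.imwrite('pics/w2.png',p['pixels'])
E
```

```text
[ 475.70689416 -396.34998725   61.77414236] [-0.54458102  1.11411581 -1.26505249]
```

View pics/w2.png

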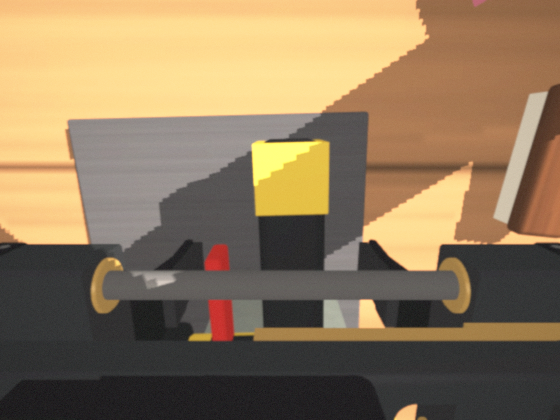

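The fingers at columns 180 and 390 straddle the trigger (208–232) and the grip (260–325). Next I squeeze.

>>> play_rows:
  series:
    - {"ax": 0,"ay": 0,"az": 0,"x": 0,"y": 0,"z": 0,"gripper": 0.3}
    - {"ax": 0,"ay": 0,"az": 0,"x": 0,"y": 0,"z": 0,"gripper": 0.3}
    - {"ax": 0,"ay": 0,"az": 0,"x": 0,"y": 0,"z": 0,"gripper": 0.3}
    - {"ax": 0,"ay": 0,"az": 0,"x": 0,"y": 0,"z": 0,"gripper": 0.3}
    - {"ax": 0,"ay": 0,"az": 0,"x": 0,"y": 0,"z": 0,"gripper": 0.3}
    - {"ax": 0,"ay": 0,"az": 0,"x": 0,"y": 0,"z": 0,"gripper": 0.3}
    - {"ax": 0,"ay": 0,"az": 0,"x": 0,"y": 0,"z": 0,"gripper": 0.3}
    - {"ax": 0,"ay": 0,"az": 0,"x": 0,"y": 0,"z": 0,"gripper": 0.3}
  squeeze: 25

```text
time: 5.85
position: [477.6, -397.8, 65.8]
eef_rot: [[-1.0, -0.001, 0.0], [-0.001, 1.0, 0.002], [-0.0, 0.002, -1.0]]
force: [-1.8, 5.2, 10.0]
finger_gap: 0.512
gripper_force: 24.3
```

>>> play_rows:
  series:
    - {"ax": 0,"ay": 0,"az": 0,"x": 0,"y": 0,"z": 0,"gripper": 1}
    - {"ax": 0,"ay": 0,"az": 0,"x": 0,"y": 0,"z": 0,"gripper": 1}
    - {"ax": 0,"ay": 0,"az": 0,"x": 0,"y": 0,"z": 0,"gripper": 1}
    - {"ax": 0,"ay": 0,"az": 0,"x": 0,"y": 0,"z": 0,"gripper": 1}
    - {"ax": 0,"ay": 0,"az": 0,"x": 0,"y": 0,"z": -0.04,"gripper": 1}
    - {"ax": 0,"ay": 0,"az": 0,"x": 0,"y": 0,"z": -0.08,"gripper": 1}
    - {"ax": 0,"ay": 0,"az": 0,"x": 0,"y": 0,"z": -0.12,"gripper": 1}
    - {"ax": 0,"ay": 0,"az": 0,"x": 0,"y": 0,"z": -0.16,"gripper": 1}

```text
time: 6.65
position: [476.8, -397.8, 225.3]
eef_rot: [[-1.0, -0.001, -0.001], [-0.001, 1.0, 0.002], [0.001, 0.002, -1.0]]
force: [0.2, -0.1, 0.5]
finger_gap: 0.994
gripper_force: 0.0
```

>>> play_rows:
  series:
    - {"ax": 0,"ay": 0,"az": 0,"x": -0.05,"y": 0.23,"z": -0.02,"gripper": 1}
    - {"ax": 0,"ay": 0,"az": 0,"x": -0.05,"y": 0.23,"z": -0.02,"gripper": 1}
    - {"ax": 0,"ay": 0,"az": 0,"x": -0.05,"y": 0.23,"z": -0.02,"gripper": 1}
    - {"ax": 0,"ay": 0,"az": 0,"x": -0.05,"y": 0.23,"z": -0.02,"gripper": 1}
    - {"ax": 0,"ay": 0,"az": 0,"x": -0.05,"y": 0.23,"z": -0.02,"gripper": 1}
    - {"ax": 0,"ay": 0,"az": 0,"x": -0.05,"y": 0.23,"z": -0.02,"gripper": 1}
    - {"ax": 0,"ay": 0,"az": 0,"x": -0.05,"y": 0.23,"z": -0.02,"gripper": 1}

```text
time: 7.35
position: [526.8, -167.7, 244.2]
eef_rot: [[-1.0, -0.004, -0.001], [-0.004, 1.0, 0.0], [0.001, 0.0, -1.0]]
force: [0.3, -0.7, -0.2]
finger_gap: 1.0
gripper_force: 0.0
```

```bash
cat > look.py <<'E'
from h import *
from cell import bot
import sys
st=bot.get_state();p=bot.grab_frame('wrist');K,W=cam_of(p,st);print(st['position'].round(1),'yawY',round(float(np.arctan2(st['eef_rot'][1,1],st['eef_rot'][0,1])),3),'gap',round(st['finger_gap'],2),'q6',st['joint_pos'][5].round(2),'t',st['time'])
cv2.imwrite('pics/'+sys.argv[1],p['pixels'])
for n in sys.argv[2:]:
    for d in bot.cut_out(p,n+'_bench'):
        m=d['mask']; ys,xs=np.where(m)
        v,i=fit(K,W,m,SIZE[n]);print(n,(np.array(d['position'])*[560,420]).round(),'conf',round(d['confidence'],2),'n',m.sum(),'rows',ys.min(),ys.max(),v.round(2),'iou',round(i,2))
E
python3 look.py w3.png brush dye nails sander heel rasp
```

```text
[ 526.8 -167.7  244.2] yawY 1.574 gap 1.0 q6 -2.03 t 7.35
brush [232.  97.] conf 0.84 n 2644 rows 55 144 [ 4.2753e+02 -2.1840e+02 -1.0000e-01] iou 0.88
brush [190.   4.] conf 0.76 n 275 rows 0 12 [ 279.32 -283.11    0.46] iou 0.9
dye [328. 100.] conf 0.6 n 2338 rows 60 142 [ 428.79 -114.05    3.09] iou 0.81
nails [327. 203.] conf 0.66 n 1781 rows 171 234 [ 5.5119e+02 -1.0956e+02  2.3000e-01] iou 0.91
nails [245. 197.] conf 0.59 n 1935 rows 162 231 [ 541.87 -213.13    2.98] iou 0.88
sander [428.  90.] conf 0.62 n 3004 rows 50 128 [ 4.1586e+02  2.0600e+00 -5.0000e-02] iou 0.92
heel [250. 267.] conf 0.9 n 585 rows 255 309 [ 664.8  -212.15    3.23] iou 0.34
rasp [417. 257.] conf 0.94 n 468 rows 250 270 [638.39  25.11   4.  ] iou 0.27
rasp [ 27. 163.] conf 0.23 n 1190 rows 134 191 [ 483.17 -499.57    0.72] iou 0.43
```

View pics/w3.png

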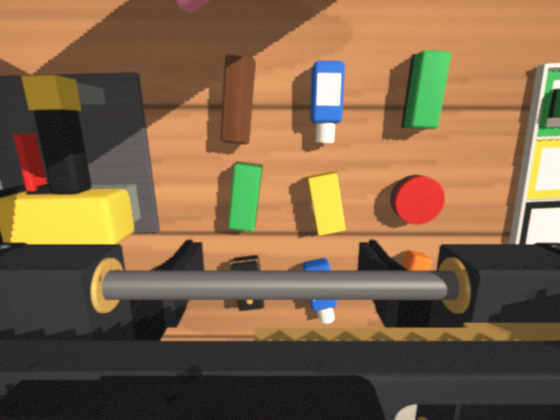

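>>> play_rows:
  series:
    - {"ax": 0,"ay": 0,"az": 0.05,"x": 0.04,"y": -0.02,"z": 0.01,"gripper": 0.8}
    - {"ax": 0,"ay": 0,"az": 0.1,"x": 0.075,"y": -0.038,"z": 0.03,"gripper": 0.8}
    - {"ax": 0,"ay": 0,"az": 0.1,"x": 0.099,"y": -0.051,"z": 0.06,"gripper": 0.8}
    - {"ax": 0,"ay": 0,"az": 0.1,"x": 0.099,"y": -0.051,"z": 0.105,"gripper": 0.8}
    - {"ax": 0,"ay": 0,"az": 0.1,"x": 0.099,"y": -0.051,"z": 0.15,"gripper": 0.8}
    - {"ax": 0,"ay": 0,"az": 0.1,"x": 0.099,"y": -0.051,"z": 0.195,"gripper": 0.8}
    - {"ax": 0,"ay": 0,"az": 0.1,"x": 0.099,"y": -0.051,"z": 0.232,"gripper": 0.8}
    - {"ax": 0,"ay": 0,"az": 0.1,"x": 0.099,"y": -0.051,"z": 0.232,"gripper": 0.8}

```text
time: 8.5
position: [423.3, -217.3, 7.3]
eef_rot: [[-0.995, 0.1, -0.009], [0.1, 0.995, 0.007], [0.01, 0.006, -1.0]]
force: [-1.6, 0.3, 0.5]
finger_gap: 0.8
gripper_force: 0.0
```

>>> play_rows:
  series:
    - {"ax": 0,"ay": 0,"az": 0,"x": 0,"y": 0,"z": 0,"gripper": 0.2}
    - {"ax": 0,"ay": 0,"az": 0,"x": 0,"y": 0,"z": 0,"gripper": 0.2}
    - {"ax": 0,"ay": 0,"az": 0,"x": 0,"y": 0,"z": 0,"gripper": 0.2}
    - {"ax": 0,"ay": 0,"az": 0,"x": 0,"y": 0,"z": 0,"gripper": 0.2}
    - {"ax": 0,"ay": 0,"az": 0,"x": 0,"y": 0,"z": 0,"gripper": 0.2}
    - {"ax": 0,"ay": 0,"az": 0,"x": 0,"y": 0,"z": 0,"gripper": 0.2}
    - {"ax": 0,"ay": 0,"az": 0,"x": 0,"y": 0,"z": 0,"gripper": 0.2}
  squeeze: 20

```text
time: 9.2
position: [428.5, -220.2, 13.4]
eef_rot: [[-0.995, 0.099, 0.001], [0.099, 0.995, -0.001], [-0.001, -0.001, -1.0]]
force: [-0.6, 1.5, 6.4]
finger_gap: 0.385
gripper_force: 20.0
```

>>> play_rows:
  series:
    - {"ax": 0,"ay": 0,"az": 0,"x": 0,"y": 0,"z": -0.045,"gripper": 0.2}
    - {"ax": 0,"ay": 0,"az": 0.1,"x": 0,"y": 0.01,"z": -0.09,"gripper": 0.2}
    - {"ax": 0,"ay": 0,"az": 0.24,"x": 0.005,"y": 0.05,"z": -0.12,"gripper": 0.2}
    - {"ax": 0,"ay": 0,"az": 0.38,"x": 0.01,"y": 0.095,"z": -0.137,"gripper": 0.2}
    - {"ax": 0,"ay": 0,"az": 0.52,"x": 0.016,"y": 0.143,"z": -0.137,"gripper": 0.2}
    - {"ax": 0,"ay": 0,"az": 0.66,"x": 0.022,"y": 0.191,"z": -0.137,"gripper": 0.2}
    - {"ax": 0,"ay": 0,"az": 0.8,"x": 0.027,"y": 0.239,"z": -0.137,"gripper": 0.2}
    - {"ax": 0,"ay": 0,"az": 0.94,"x": 0.033,"y": 0.287,"z": -0.137,"gripper": 0.2}

```text
time: 10.0
position: [424.2, 44.0, 149.6]
eef_rot: [[-0.557, 0.83, 0.001], [0.83, 0.557, -0.0], [-0.0, 0.0, -1.0]]
force: [0.7, 0.8, -1.3]
finger_gap: 0.388
gripper_force: 20.0
```

```bash
cat > go.py <<'E'
# world target x y yawY(tool y) z -> tool shifts
import sys,numpy as np
from cell import bot
x,y,yaw,z=map(float,sys.argv[1:5]);s=bot.get_state();R=s['eef_rot'];d=R.T@(np.array([x,y,z])-s['position'])
c=np.arctan2(R[1,1],R[0,1]);a=(c-yaw+np.pi)%(2*np.pi)-np.pi
print('from',s['position'].round(1),'shift m',(d/1000).round(4),'az',round(a,3),'q6',s['joint_pos'][5].round(2),'q1',s['joint_pos'][0].round(2))
E
python3 go.py 421 324 0.05 150
```

```text
from [424.2  44.  149.6] shift m [ 0.2342  0.1533 -0.0004] az 0.541 q6 -0.67 q1 -0.08
```

>>> play_rows:
  series:
    - {"ax": 0,"ay": 0,"az": 0.14,"x": 0.035,"y": 0.023,"z": 0,"gripper": 0.2}
    - {"ax": 0,"ay": 0,"az": 0.28,"x": 0.07,"y": 0.047,"z": 0,"gripper": 0.2}
    - {"ax": 0,"ay": 0,"az": 0.4,"x": 0.11,"y": 0.073,"z": 0,"gripper": 0.2}
    - {"ax": 0,"ay": 0,"az": 0.48,"x": 0.15,"y": 0.1,"z": 0,"gripper": 0.2}
    - {"ax": 0,"ay": 0,"az": 0.48,"x": 0.19,"y": 0.125,"z": 0,"gripper": 0.2}
    - {"ax": 0,"ay": 0,"az": 0.48,"x": 0.217,"y": 0.142,"z": 0,"gripper": 0.2}
    - {"ax": 0,"ay": 0,"az": 0.48,"x": 0.217,"y": 0.142,"z": 0,"gripper": 0.2}
    - {"ax": 0,"ay": 0,"az": 0.48,"x": 0.217,"y": 0.142,"z": 0,"gripper": 0.2}

```text
time: 10.8
position: [419.6, 302.1, 149.0]
eef_rot: [[-0.118, 0.993, -0.001], [0.993, 0.118, -0.001], [-0.001, -0.001, -1.0]]
force: [-1.3, -1.5, -0.7]
finger_gap: 0.391
gripper_force: 20.0
```

```bash
python3 go.py 421 324 0.05 150; python3 look.py w4.png sander
```

```text
from [419.6 302.1 149. ] shift m [ 0.0216  0.004  -0.001 ] az 0.069 q6 0.35 q1 0.47
[419.6 302.1 149. ] yawY 0.119 gap 0.39 q6 0.35 t 10.8
```

View pics/w4.png

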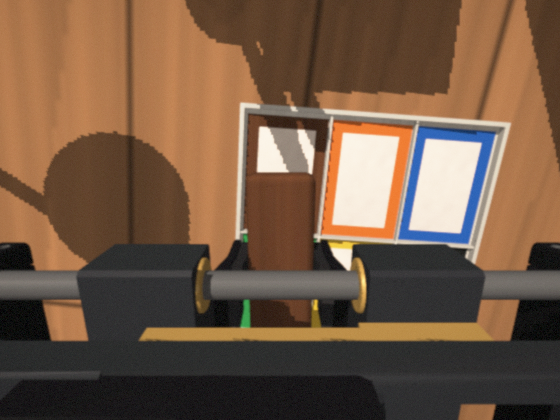

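The carried brush (280,225) hangs over the brown compartment. The tray's far rim runs from (241,104) to (508,124), and the ribs are at (332,117)–(321,235) and (416,124)–(399,240).

```bash
cat > tr.py <<'E'
from h import *
from cell import bot
st=bot.get_state();p=bot.grab_frame('wrist');K,W=cam_of(p,st)
pts=[((241,104),12,-125,125),((508,124),12,125,125),((331.5,118),10,-40,121),((416,124.5),10,40,121),((321,236),10,-40,0),((400,241),10,40,0)]
w=np.array([ray(K,W,u,z)[:2] for u,z,_,_ in pts]);t=np.array([(a,b) for *_,a,b in pts],float)
wc,tc=w-w.mean(0),t-t.mean(0);yaw=np.arctan2((tc[:,0]*wc[:,1]-tc[:,1]*wc[:,0]).sum(),(tc*wc).sum())
R=np.array([[np.cos(yaw),-np.sin(yaw)],[np.sin(yaw),np.cos(yaw)]]);o=w.mean(0)-R@t.mean(0)
print('tray',o.round(1),yaw.round(3),'resid',(w-t@R.T-o).round(1).tolist())
for n,c in dict(brush=(-80,59),rasp=(0,59),dye=(80,59),sander=(-80,-59),nails=(0,-59),heel=(80,-59)).items():print(n,(R@c+o).round(1))
E
python3 tr.py
```

```text
tray [504.8 266.9] 0.055 resid [[0.2, 1.4], [-1.7, -1.5], [-0.5, -1.8], [-1.0, -2.9], [0.5, 2.6], [2.5, 2.2]]
brush [421.7 321.5]
rasp [501.6 325.8]
dye [581.4 330.2]
sander [428.1 203.6]
nails [508. 208.]
heel [587.9 212.4]
```

>>> play_rows:
  series:
    - {"ax": 0,"ay": 0,"az": 0.03,"x": 0.01,"y": 0.002,"z": 0.03,"gripper": 0.2}
    - {"ax": 0,"ay": 0,"az": 0.06,"x": 0.019,"y": 0.004,"z": 0.07,"gripper": 0.2}
    - {"ax": 0,"ay": 0,"az": 0.06,"x": 0.019,"y": 0.004,"z": 0.09,"gripper": 0.2}
    - {"ax": 0,"ay": 0,"az": 0.06,"x": 0.019,"y": 0.004,"z": 0.09,"gripper": 0.2}
    - {"ax": 0,"ay": 0,"az": 0.06,"x": 0.019,"y": 0.004,"z": 0.09,"gripper": 0.2}

```text
time: 11.45
position: [422.5, 320.1, 59.9]
eef_rot: [[-0.055, 0.999, -0.0], [0.999, 0.055, -0.0], [-0.0, -0.0, -1.0]]
force: [0.4, 0.5, 0.1]
finger_gap: 0.391
gripper_force: 20.0
```

```bash
python3 go.py 421.7 321.5 0.055 18
```

```text
from [422.5 320.1  59.9] shift m [ 0.0014 -0.0007  0.0419] az -0.0 q6 0.44 q1 0.5
```

>>> play_rows:
  series:
    - {"ax": 0,"ay": 0,"az": 0,"x": 0.001,"y": 0,"z": 0.025,"gripper": 0.2}
    - {"ax": 0,"ay": 0,"az": 0,"x": 0.001,"y": 0,"z": 0.042,"gripper": 0.2}
    - {"ax": 0,"ay": 0,"az": 0,"x": 0.001,"y": 0,"z": 0.042,"gripper": 0.2}
    - {"ax": 0,"ay": 0,"az": 0,"x": 0.001,"y": 0,"z": 0.042,"gripper": 0.55}
    - {"ax": 0,"ay": 0,"az": 0,"x": 0.001,"y": 0,"z": 0.042,"gripper": 0.55}
    - {"ax": 0,"ay": 0,"az": 0,"x": 0.001,"y": 0,"z": 0.042,"gripper": 0.55}

```text
time: 12.05
position: [422.9, 322.4, 19.0]
eef_rot: [[-0.056, 0.998, 0.002], [0.998, 0.056, 0.001], [0.001, 0.002, -1.0]]
force: [-0.5, -0.0, -0.1]
finger_gap: 0.532
gripper_force: 0.0
```

>>> play_rows:
  series:
    - {"ax": 0,"ay": 0,"az": 0,"x": 0,"y": 0,"z": -0.03,"gripper": 0.6}
    - {"ax": 0,"ay": 0,"az": 0,"x": 0,"y": 0,"z": -0.075,"gripper": 0.6}
    - {"ax": 0,"ay": 0,"az": 0,"x": 0,"y": 0,"z": -0.12,"gripper": 0.6}
    - {"ax": 0,"ay": 0,"az": -0.14,"x": -0.04,"y": 0.02,"z": -0.15,"gripper": 0.8}
    - {"ax": 0,"ay": 0,"az": -0.28,"x": -0.08,"y": 0.04,"z": -0.17,"gripper": 0.8}
    - {"ax": 0,"ay": 0,"az": -0.42,"x": -0.12,"y": 0.06,"z": -0.19,"gripper": 0.8}
    - {"ax": 0,"ay": 0,"az": -0.56,"x": -0.16,"y": 0.09,"z": -0.19,"gripper": 0.8}
    - {"ax": 0,"ay": 0,"az": -0.7,"x": -0.2,"y": 0.12,"z": -0.19,"gripper": 0.8}

```text
time: 12.85
position: [549.7, 133.7, 210.1]
eef_rot: [[-0.689, 0.725, 0.004], [0.725, 0.689, 0.001], [-0.002, 0.003, -1.0]]
force: [-0.1, 0.5, 0.2]
finger_gap: 0.794
gripper_force: 0.0
```

```bash
python3 go.py 560 0 1.57 210;python3 - <<'E'
from h import *
from cell import bot
p=bot.grab_frame('top');K,W=cam_of(p);cv2.imwrite('pics/top1.png',cv2.resize(p['pixels'][130:300,90:400],(775,425)))
for l in ['brush_bench','rasp_bench','dye_bench','nails_bench','heel_bench','sander_bench']:
    for d in bot.cut_out(p,l):
        n=l.split('_')[0];v,i=fit(K,W,d['mask'],SIZE[n]);print(l,(np.array(d['position'])*[560,420]).round(),v.round(2),round(i,2))
E
```

```text
from [549.7 133.7 210.1] shift m [-0.104  -0.0847  0.    ] az -0.81 q6 -0.66 q1 0.1
brush_bench [354. 287.] [ 296.71 -243.68    2.06] 0.86
brush_bench [309. 150.] [ 6.8038e+02 -1.1041e+02  2.1000e-01] 0.79
rasp_bench [263. 155.] [ 6.6883e+02  1.2030e+01 -1.8000e-01] 0.77
dye_bench [303. 239.] [ 4.3151e+02 -1.1451e+02 -2.0000e-02] 0.78
nails_bench [309. 194.] [ 550.86 -109.77    3.32] 0.84
heel_bench [342. 157.] [ 665.93 -213.83    3.27] 0.86
heel_bench [305. 241.] [ 4.2210e+02 -1.1394e+02  2.0000e-02] 0.78
sander_bench [263. 241.] [4.1448e+02 3.2000e-01 3.1200e+00] 0.82
```

View pics/top1.png

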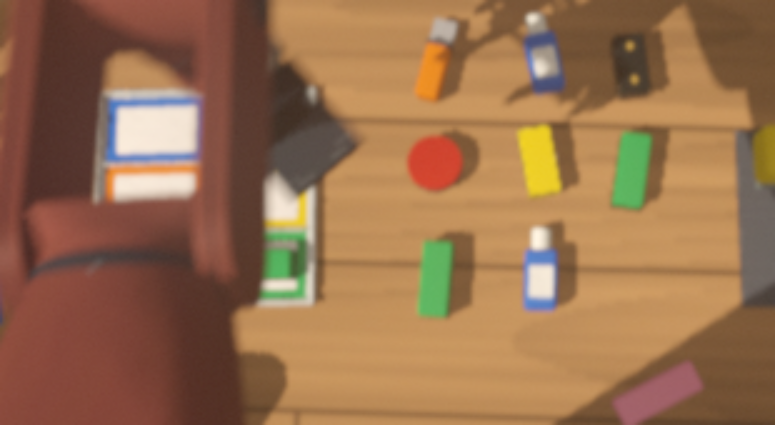

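>>> play_rows:
  series:
    - {"ax": 0,"ay": 0,"az": -0.14,"x": -0.03,"y": -0.029,"z": 0,"gripper": 0.75}
    - {"ax": 0,"ay": 0,"az": -0.28,"x": -0.06,"y": -0.058,"z": 0,"gripper": 0.75}
    - {"ax": 0,"ay": 0,"az": -0.42,"x": -0.09,"y": -0.087,"z": 0.01,"gripper": 0.75}
    - {"ax": 0,"ay": 0,"az": -0.56,"x": -0.12,"y": -0.116,"z": 0.03,"gripper": 0.75}
    - {"ax": 0,"ay": 0,"az": -0.7,"x": -0.145,"y": -0.14,"z": 0.06,"gripper": 0.75}
    - {"ax": 0,"ay": 0,"az": -0.84,"x": -0.171,"y": -0.166,"z": 0.09,"gripper": 0.75}
    - {"ax": 0,"ay": 0,"az": -0.98,"x": -0.171,"y": -0.166,"z": 0.12,"gripper": 0.75}
    - {"ax": 0,"ay": 0,"az": -1.01,"x": -0.171,"y": -0.166,"z": 0.14,"gripper": 0.75}

```text
time: 14.0
position: [542.6, -102.6, 65.4]
eef_rot: [[-0.981, -0.195, -0.002], [-0.195, 0.981, 0.001], [0.002, 0.001, -1.0]]
force: [-0.9, 0.2, 0.6]
finger_gap: 0.751
gripper_force: 0.0
```

```bash
python3 go.py 551 -109.8 1.77 10; python3 look.py w5.png nails
```

```text
from [ 542.6 -102.6   65.4] shift m [-0.0069 -0.0087  0.0553] az -0.003 q6 -2.1 q1 -0.33
[ 542.6 -102.6   65.4] yawY 1.767 gap 0.75 q6 -2.1 t 14.0
nails [269. 227.] conf 0.61 n 4566 rows 183 270 [ 5.5079e+02 -1.0914e+02  2.0000e-01] iou 0.75
```

>>> play_rows:
  series:
    - {"ax": 0,"ay": 0,"az": 0,"x": -0.007,"y": -0.008,"z": 0.02,"gripper": 0.75}
    - {"ax": 0,"ay": 0,"az": 0,"x": -0.007,"y": -0.008,"z": 0.054,"gripper": 0.75}
    - {"ax": 0,"ay": 0,"az": 0,"x": -0.007,"y": -0.008,"z": 0.054,"gripper": 0.2}
    - {"ax": 0,"ay": 0,"az": 0,"x": -0.007,"y": -0.008,"z": 0.054,"gripper": 0.2}
    - {"ax": 0,"ay": 0,"az": 0,"x": -0.007,"y": -0.008,"z": 0.054,"gripper": 0.2}
    - {"ax": 0,"ay": 0,"az": 0,"x": -0.007,"y": -0.008,"z": 0.054,"gripper": 0.2}
    - {"ax": 0,"ay": 0,"az": 0,"x": -0.007,"y": -0.008,"z": 0.054,"gripper": 0.2}
    - {"ax": 0,"ay": 0,"az": 0,"x": -0.007,"y": -0.008,"z": 0.054,"gripper": 0.2}

```text
time: 14.9
position: [553.8, -109.9, 15.4]
eef_rot: [[-0.981, -0.192, 0.003], [-0.192, 0.981, -0.0], [-0.002, -0.001, -1.0]]
force: [-1.1, 2.4, 7.6]
finger_gap: 0.411
gripper_force: 20.0
```

```bash
python3 go.py 508 208 0.055 130
```

```text
from [ 553.8 -109.9   15.4] shift m [-0.0163  0.3207 -0.1149] az 1.709 q6 -2.1 q1 -0.34
```

>>> play_rows:
  series:
    - {"ax": 0,"ay": 0,"az": 0,"x": 0,"y": 0,"z": -0.045,"gripper": 0.2}
    - {"ax": 0,"ay": 0,"az": 0.14,"x": 0,"y": 0.01,"z": -0.085,"gripper": 0.2}
    - {"ax": 0,"ay": 0,"az": 0.28,"x": -0.002,"y": 0.04,"z": -0.115,"gripper": 0.2}
    - {"ax": 0,"ay": 0,"az": 0.42,"x": -0.004,"y": 0.075,"z": -0.115,"gripper": 0.2}
    - {"ax": 0,"ay": 0,"az": 0.56,"x": -0.006,"y": 0.11,"z": -0.115,"gripper": 0.2}
    - {"ax": 0,"ay": 0,"az": 0.7,"x": -0.008,"y": 0.145,"z": -0.115,"gripper": 0.2}
    - {"ax": 0,"ay": 0,"az": 0.84,"x": -0.009,"y": 0.18,"z": -0.115,"gripper": 0.2}
    - {"ax": 0,"ay": 0,"az": 0.98,"x": -0.011,"y": 0.21,"z": -0.115,"gripper": 0.2}

```text
time: 15.7
position: [522.4, 100.0, 128.8]
eef_rot: [[-0.702, 0.712, 0.0], [0.712, 0.702, 0.0], [-0.0, 0.0, -1.0]]
force: [0.8, -0.0, -0.4]
finger_gap: 0.41
gripper_force: 20.0
```

```bash
python3 go.py 508 208 0.055 130
```

```text
from [522.4 100.  128.8] shift m [ 0.087   0.0656 -0.0012] az 0.723 q6 -0.74 q1 0.04
```

>>> play_rows:
  series:
    - {"ax": 0,"ay": 0,"az": 0.14,"x": 0.03,"y": 0.022,"z": 0,"gripper": 0.2}
    - {"ax": 0,"ay": 0,"az": 0.28,"x": 0.055,"y": 0.04,"z": 0,"gripper": 0.2}
    - {"ax": 0,"ay": 0,"az": 0.42,"x": 0.084,"y": 0.063,"z": 0.01,"gripper": 0.2}
    - {"ax": 0,"ay": 0,"az": 0.56,"x": 0.084,"y": 0.063,"z": 0.03,"gripper": 0.2}
    - {"ax": 0,"ay": 0,"az": 0.7,"x": 0.084,"y": 0.063,"z": 0.05,"gripper": 0.2}
    - {"ax": 0,"ay": 0,"az": 0.723,"x": 0.084,"y": 0.063,"z": 0.06,"gripper": 0.2}
    - {"ax": 0,"ay": 0,"az": 0.723,"x": 0.084,"y": 0.063,"z": 0.06,"gripper": 0.2}
    - {"ax": 0,"ay": 0,"az": 0.723,"x": 0.084,"y": 0.063,"z": 0.06,"gripper": 0.2}

```text
time: 16.5
position: [508.7, 202.2, 69.1]
eef_rot: [[-0.063, 0.998, 0.0], [0.998, 0.063, 0.0], [0.0, 0.0, -1.0]]
force: [-0.3, -0.8, -1.0]
finger_gap: 0.412
gripper_force: 20.0
```

```bash
python3 go.py 508 208 0.055 19
```

```text
from [508.7 202.2  69.1] shift m [ 0.0058 -0.0004  0.0501] az 0.008 q6 0.17 q1 0.23
```

>>> play_rows:
  series:
    - {"ax": 0,"ay": 0,"az": 0,"x": 0.006,"y": 0,"z": 0.03,"gripper": 0.2}
    - {"ax": 0,"ay": 0,"az": 0,"x": 0.006,"y": 0,"z": 0.05,"gripper": 0.2}
    - {"ax": 0,"ay": 0,"az": 0,"x": 0.006,"y": 0,"z": 0.05,"gripper": 0.2}
    - {"ax": 0,"ay": 0,"az": 0,"x": 0.006,"y": 0,"z": 0.05,"gripper": 0.58}
    - {"ax": 0,"ay": 0,"az": 0,"x": 0.006,"y": 0,"z": 0.05,"gripper": 0.58}
    - {"ax": 0,"ay": 0,"az": 0,"x": 0.006,"y": 0,"z": 0.05,"gripper": 0.58}
    - {"ax": 0,"ay": 0,"az": 0,"x": 0.006,"y": 0,"z": 0.02,"gripper": 0.58}
    - {"ax": 0,"ay": 0,"az": 0,"x": 0.006,"y": 0,"z": -0.025,"gripper": 0.58}

```text
time: 17.3
position: [505.4, 207.6, 91.9]
eef_rot: [[-0.061, 0.998, -0.006], [0.998, 0.061, -0.002], [-0.001, -0.006, -1.0]]
force: [1.1, 1.1, -0.3]
finger_gap: 0.576
gripper_force: 0.0
```

```bash
python3 go.py 659.6 12.4 1.39 130
```

```text
from [505.4 207.6  91.9] shift m [-0.2043  0.1418 -0.0387] az -1.329 q6 0.18 q1 0.25
```

>>> play_rows:
  series:
    - {"ax": 0,"ay": 0,"az": -0.14,"x": -0.03,"y": 0.02,"z": -0.03,"gripper": 0.7}
    - {"ax": 0,"ay": 0,"az": -0.28,"x": -0.06,"y": 0.04,"z": -0.04,"gripper": 0.7}
    - {"ax": 0,"ay": 0,"az": -0.42,"x": -0.09,"y": 0.06,"z": -0.04,"gripper": 0.7}
    - {"ax": 0,"ay": 0,"az": -0.56,"x": -0.12,"y": 0.08,"z": -0.04,"gripper": 0.7}
    - {"ax": 0,"ay": 0,"az": -0.7,"x": -0.15,"y": 0.1,"z": -0.04,"gripper": 0.7}
    - {"ax": 0,"ay": 0,"az": -0.84,"x": -0.18,"y": 0.12,"z": -0.04,"gripper": 0.7}
    - {"ax": 0,"ay": 0,"az": -0.98,"x": -0.2,"y": 0.14,"z": -0.04,"gripper": 0.7}
    - {"ax": 0,"ay": 0,"az": -1.12,"x": -0.204,"y": 0.142,"z": -0.04,"gripper": 0.7}

```text
time: 18.1
position: [664.3, 10.4, 134.4]
eef_rot: [[-0.926, 0.377, 0.002], [0.377, 0.926, -0.001], [-0.003, 0.0, -1.0]]
force: [-0.5, -1.3, -0.7]
finger_gap: 0.699
gripper_force: 0.0
```

```bash
python3 look.py w6.png rasp; python3 go.py 659.6 12.4 1.39 11; python3 - <<'E'
from h import *
from cell import bot
p=bot.grab_frame('top');cv2.imwrite('pics/top2.png',cv2.resize(p['pixels'][130:300,90:400],(775,425)))
E
```

```text
[664.3  10.4 134.4] yawY 1.184 gap 0.7 q6 -1.29 t 18.1
rasp [281. 203.] conf 0.69 n 3009 rows 155 257 [668.13  11.52   2.93] iou 0.87
from [662.7  12.1 134. ] shift m [ 0.0031 -0.0009  0.123 ] az -0.21 q6 -1.28 q1 -0.1
```

View pics/w6.png

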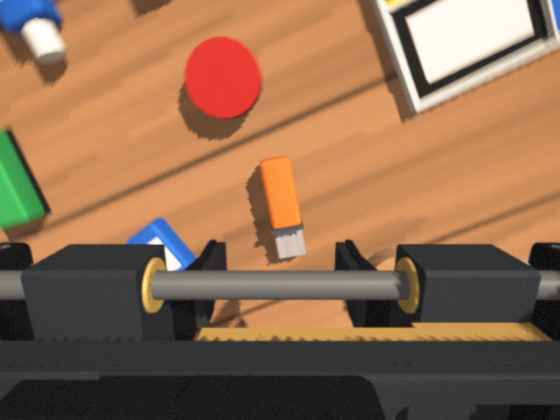

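The orange rasp is at (283,205), with its blade towards (290,243). It matches the fit, so I grasp it.

>>> play_rows:
  series:
    - {"ax": 0,"ay": 0,"az": -0.14,"x": 0.003,"y": 0,"z": 0.04,"gripper": 0.7}
    - {"ax": 0,"ay": 0,"az": -0.2,"x": 0.003,"y": 0,"z": 0.085,"gripper": 0.7}
    - {"ax": 0,"ay": 0,"az": -0.2,"x": 0.003,"y": 0,"z": 0.123,"gripper": 0.7}
    - {"ax": 0,"ay": 0,"az": -0.2,"x": 0.003,"y": 0,"z": 0.123,"gripper": 0.7}
    - {"ax": 0,"ay": 0,"az": -0.2,"x": 0.003,"y": 0,"z": 0.123,"gripper": 0.1}
    - {"ax": 0,"ay": 0,"az": -0.2,"x": 0.003,"y": 0,"z": 0.123,"gripper": 0.1}
    - {"ax": 0,"ay": 0,"az": -0.2,"x": 0.003,"y": 0,"z": 0.123,"gripper": 0.1}
    - {"ax": 0,"ay": 0,"az": -0.2,"x": 0.003,"y": 0,"z": 0.123,"gripper": 0.1}

```text
time: 19.05
position: [661.1, 14.5, 13.1]
eef_rot: [[-0.982, 0.189, 0.004], [0.189, 0.982, -0.0], [-0.004, 0.0, -1.0]]
force: [-1.4, -0.2, 0.7]
finger_gap: 0.419
gripper_force: 0.0
```

>>> play_rows:
  series:
    - {"ax": 0,"ay": 0,"az": 0,"x": 0,"y": 0,"z": 0,"gripper": 0.1}
    - {"ax": 0,"ay": 0,"az": 0,"x": 0,"y": 0,"z": 0,"gripper": 0.1}
    - {"ax": 0,"ay": 0,"az": 0,"x": 0,"y": 0,"z": 0,"gripper": 0.1}

```text
time: 19.35
position: [660.2, 14.4, 11.9]
eef_rot: [[-0.982, 0.189, 0.002], [0.189, 0.982, -0.0], [-0.002, 0.0, -1.0]]
force: [-1.3, -0.5, 6.2]
finger_gap: 0.317
gripper_force: 20.0
```

```bash
python3 go.py 501.2 317.8 0.055 130
```

```text
from [660.2  14.4  11.9] shift m [ 0.2133  0.2679 -0.1184] az 1.326 q6 -1.48 q1 -0.1
```

>>> play_rows:
  series:
    - {"ax": 0,"ay": 0,"az": 0,"x": 0,"y": 0,"z": -0.045,"gripper": 0.1}
    - {"ax": 0,"ay": 0,"az": 0.14,"x": 0.01,"y": 0.015,"z": -0.09,"gripper": 0.1}
    - {"ax": 0,"ay": 0,"az": 0.28,"x": 0.035,"y": 0.045,"z": -0.118,"gripper": 0.1}
    - {"ax": 0,"ay": 0,"az": 0.42,"x": 0.06,"y": 0.08,"z": -0.118,"gripper": 0.1}
    - {"ax": 0,"ay": 0,"az": 0.56,"x": 0.09,"y": 0.118,"z": -0.118,"gripper": 0.1}
    - {"ax": 0,"ay": 0,"az": 0.7,"x": 0.12,"y": 0.155,"z": -0.118,"gripper": 0.1}
    - {"ax": 0,"ay": 0,"az": 0.84,"x": 0.145,"y": 0.19,"z": -0.118,"gripper": 0.1}
    - {"ax": 0,"ay": 0,"az": 0.98,"x": 0.17,"y": 0.225,"z": -0.118,"gripper": 0.1}

```text
time: 20.15
position: [533.5, 269.0, 128.3]
eef_rot: [[-0.385, 0.923, -0.001], [0.923, 0.385, -0.0], [0.0, -0.001, -1.0]]
force: [-0.1, 1.0, -1.9]
finger_gap: 0.326
gripper_force: 20.0
```

```bash
python3 go.py 501.2 333.8 0.055 70
```

```text
from [533.5 269.  128.3] shift m [ 0.0722 -0.0049  0.0583] az 0.34 q6 -0.06 q1 0.34
```

>>> play_rows:
  series:
    - {"ax": 0,"ay": 0,"az": 0.14,"x": 0.03,"y": -0.004,"z": 0,"gripper": 0.1}
    - {"ax": 0,"ay": 0,"az": 0.28,"x": 0.06,"y": -0.007,"z": 0.02,"gripper": 0.1}
    - {"ax": 0,"ay": 0,"az": 0.34,"x": 0.064,"y": -0.007,"z": 0.04,"gripper": 0.1}
    - {"ax": 0,"ay": 0,"az": 0.34,"x": 0.064,"y": -0.007,"z": 0.058,"gripper": 0.1}
    - {"ax": 0,"ay": 0,"az": 0.34,"x": 0.064,"y": -0.007,"z": 0.058,"gripper": 0.1}
    - {"ax": 0,"ay": 0,"az": 0.34,"x": 0.064,"y": -0.007,"z": 0.058,"gripper": 0.1}

```text
time: 20.75
position: [503.1, 323.5, 70.3]
eef_rot: [[-0.061, 0.998, -0.001], [0.998, 0.061, -0.001], [-0.001, -0.001, -1.0]]
force: [-0.1, -0.7, -0.7]
finger_gap: 0.321
gripper_force: 20.0
```

```bash
python3 go.py 501.2 333.8 0.055 17
```

```text
from [503.1 323.5  70.3] shift m [ 0.0104 -0.0013  0.0533] az 0.006 q6 0.38 q1 0.44
```

>>> play_rows:
  series:
    - {"ax": 0,"ay": 0,"az": 0,"x": 0.01,"y": -0.001,"z": 0.03,"gripper": 0.1}
    - {"ax": 0,"ay": 0,"az": 0,"x": 0.01,"y": -0.001,"z": 0.053,"gripper": 0.1}
    - {"ax": 0,"ay": 0,"az": 0,"x": 0.01,"y": -0.001,"z": 0.053,"gripper": 0.1}
    - {"ax": 0,"ay": 0,"az": 0,"x": 0.01,"y": -0.001,"z": 0.053,"gripper": 0.48}
    - {"ax": 0,"ay": 0,"az": 0,"x": 0.01,"y": -0.001,"z": 0.053,"gripper": 0.48}
    - {"ax": 0,"ay": 0,"az": 0,"x": 0.01,"y": -0.001,"z": 0.053,"gripper": 0.48}
    - {"ax": 0,"ay": 0,"az": 0,"x": 0.01,"y": -0.001,"z": 0.02,"gripper": 0.48}
    - {"ax": 0,"ay": 0,"az": 0,"x": 0.01,"y": -0.001,"z": -0.025,"gripper": 0.48}

```text
time: 21.55
position: [499.8, 332.5, 94.2]
eef_rot: [[-0.061, 0.998, -0.005], [0.998, 0.061, -0.002], [-0.002, -0.005, -1.0]]
force: [-0.2, 1.0, 0.1]
finger_gap: 0.477
gripper_force: 0.0
```

```bash
python3 go.py 425 -114 1.52 140
```

```text
from [499.8 332.5  94.2] shift m [-0.4413 -0.1019 -0.0443] az -1.459 q6 0.4 q1 0.46
```

>>> play_rows:
  series:
    - {"ax": 0,"ay": 0,"az": -0.14,"x": -0.02,"y": -0.005,"z": -0.03,"gripper": 0.75}
    - {"ax": 0,"ay": 0,"az": -0.28,"x": -0.065,"y": -0.015,"z": -0.045,"gripper": 0.75}
    - {"ax": 0,"ay": 0,"az": -0.42,"x": -0.112,"y": -0.026,"z": -0.045,"gripper": 0.75}
    - {"ax": 0,"ay": 0,"az": -0.56,"x": -0.16,"y": -0.037,"z": -0.045,"gripper": 0.75}
    - {"ax": 0,"ay": 0,"az": -0.7,"x": -0.207,"y": -0.048,"z": -0.045,"gripper": 0.75}
    - {"ax": 0,"ay": 0,"az": -0.84,"x": -0.255,"y": -0.059,"z": -0.045,"gripper": 0.75}
    - {"ax": 0,"ay": 0,"az": -0.98,"x": -0.302,"y": -0.07,"z": -0.045,"gripper": 0.75}
    - {"ax": 0,"ay": 0,"az": -1.12,"x": -0.35,"y": -0.08,"z": -0.045,"gripper": 0.75}

```text
time: 22.35
position: [447.1, 0.9, 141.7]
eef_rot: [[-0.907, 0.422, 0.002], [0.422, 0.907, -0.0], [-0.002, 0.001, -1.0]]
force: [0.3, 0.1, 0.9]
finger_gap: 0.748
gripper_force: 0.0
```

```bash
python3 go.py 424 -114 1.52 140
```

```text
from [447.1   0.9 141.7] shift m [-0.0275 -0.1139  0.0017] az -0.385 q6 -1.31 q1 -0.17
```

>>> play_rows:
  series:
    - {"ax": 0,"ay": 0,"az": -0.14,"x": -0.008,"y": -0.04,"z": 0,"gripper": 0.75}
    - {"ax": 0,"ay": 0,"az": -0.28,"x": -0.016,"y": -0.08,"z": 0.01,"gripper": 0.75}
    - {"ax": 0,"ay": 0,"az": -0.34,"x": -0.022,"y": -0.1,"z": 0.03,"gripper": 0.75}
    - {"ax": 0,"ay": 0,"az": -0.34,"x": -0.022,"y": -0.1,"z": 0.05,"gripper": 0.75}
    - {"ax": 0,"ay": 0,"az": -0.34,"x": -0.022,"y": -0.1,"z": 0.05,"gripper": 0.75}

```text
time: 22.85
position: [422.6, -97.4, 89.0]
eef_rot: [[-0.995, 0.103, -0.003], [0.103, 0.995, 0.002], [0.004, 0.001, -1.0]]
force: [-0.8, 1.0, -0.3]
finger_gap: 0.753
gripper_force: 0.0
```

```bash
python3 look.py w7.png dye sander; python3 go.py 424 -114 1.52 11
```

```text
[422.6 -97.4  89. ] yawY 1.467 gap 0.75 q6 -1.88 t 22.85
dye [261. 217.] conf 0.61 n 4382 rows 170 269 [ 4.2899e+02 -1.1374e+02 -4.0000e-02] iou 0.76
sander [411. 192.] conf 0.6 n 6057 rows 141 254 [414.51   1.57   3.1 ] iou 0.88
from [425.3 -97.2  91.8] shift m [-0.0003 -0.0168  0.0808] az -0.05 q6 -1.88 q1 -0.41
```

>>> play_rows:
  series:
    - {"ax": 0,"ay": 0,"az": -0.05,"x": 0,"y": -0.017,"z": 0.02,"gripper": 0.75}
    - {"ax": 0,"ay": 0,"az": -0.05,"x": 0,"y": -0.017,"z": 0.055,"gripper": 0.75}
    - {"ax": 0,"ay": 0,"az": -0.05,"x": 0,"y": -0.017,"z": 0.079,"gripper": 0.75}
    - {"ax": 0,"ay": 0,"az": -0.05,"x": 0,"y": -0.017,"z": 0.079,"gripper": 0.2}
    - {"ax": 0,"ay": 0,"az": -0.05,"x": 0,"y": -0.017,"z": 0.079,"gripper": 0.2}
    - {"ax": 0,"ay": 0,"az": -0.05,"x": 0,"y": -0.017,"z": 0.079,"gripper": 0.2}
    - {"ax": 0,"ay": 0,"az": -0.05,"x": 0,"y": -0.017,"z": 0.079,"gripper": 0.2}
    - {"ax": 0,"ay": 0,"az": -0.05,"x": 0,"y": -0.017,"z": 0.079,"gripper": 0.2}

```text
time: 23.8
position: [424.1, -114.6, 13.1]
eef_rot: [[-0.999, 0.051, 0.003], [0.051, 0.999, -0.001], [-0.003, -0.001, -1.0]]
force: [0.1, 1.6, 5.1]
finger_gap: 0.413
gripper_force: 19.8
```

>>> play_rows:
  series:
    - {"ax": 0,"ay": 0,"az": 0,"x": 0,"y": 0,"z": 0,"gripper": 0.2}
    - {"ax": 0,"ay": 0,"az": 0,"x": 0,"y": 0,"z": 0,"gripper": 0.2}

```text
time: 24.0
position: [424.2, -114.6, 13.1]
eef_rot: [[-0.999, 0.051, 0.002], [0.051, 0.999, -0.001], [-0.002, -0.001, -1.0]]
force: [-1.6, 2.2, 7.5]
finger_gap: 0.411
gripper_force: 19.8
```

```bash
python3 go.py 581 335 0.055 130
```

```text
from [ 424.2 -114.6   13.1] shift m [-0.1341  0.4569 -0.1169] az 1.465 q6 -1.96 q1 -0.44
```

>>> play_rows:
  series:
    - {"ax": 0,"ay": 0,"az": 0,"x": 0,"y": 0,"z": -0.045,"gripper": 0.2}
    - {"ax": 0,"ay": 0,"az": 0.14,"x": -0.003,"y": 0.015,"z": -0.09,"gripper": 0.2}
    - {"ax": 0,"ay": 0,"az": 0.28,"x": -0.015,"y": 0.055,"z": -0.117,"gripper": 0.2}
    - {"ax": 0,"ay": 0,"az": 0.42,"x": -0.028,"y": 0.1,"z": -0.117,"gripper": 0.2}
    - {"ax": 0,"ay": 0,"az": 0.56,"x": -0.042,"y": 0.147,"z": -0.117,"gripper": 0.2}
    - {"ax": 0,"ay": 0,"az": 0.7,"x": -0.056,"y": 0.194,"z": -0.117,"gripper": 0.2}
    - {"ax": 0,"ay": 0,"az": 0.84,"x": -0.07,"y": 0.241,"z": -0.117,"gripper": 0.2}
    - {"ax": 0,"ay": 0,"az": 0.98,"x": -0.084,"y": 0.287,"z": -0.117,"gripper": 0.2}

```text
time: 24.8
position: [513.0, 144.6, 129.0]
eef_rot: [[-0.554, 0.832, 0.001], [0.832, 0.554, -0.0], [-0.0, 0.0, -1.0]]
force: [1.9, -0.0, -0.6]
finger_gap: 0.41
gripper_force: 19.8
```

```bash
python3 go.py 581 335 0.055 130
```

```text
from [513.  144.6 129. ] shift m [ 0.1208  0.1622 -0.001 ] az 0.532 q6 -0.46 q1 0.13
```

>>> play_rows:
  series:
    - {"ax": 0,"ay": 0,"az": 0.14,"x": 0.025,"y": 0.033,"z": 0,"gripper": 0.2}
    - {"ax": 0,"ay": 0,"az": 0.28,"x": 0.05,"y": 0.066,"z": 0,"gripper": 0.2}
    - {"ax": 0,"ay": 0,"az": 0.4,"x": 0.075,"y": 0.1,"z": 0,"gripper": 0.2}
    - {"ax": 0,"ay": 0,"az": 0.485,"x": 0.1,"y": 0.132,"z": 0.01,"gripper": 0.2}
    - {"ax": 0,"ay": 0,"az": 0.485,"x": 0.108,"y": 0.142,"z": 0.03,"gripper": 0.2}
    - {"ax": 0,"ay": 0,"az": 0.485,"x": 0.108,"y": 0.142,"z": 0.06,"gripper": 0.2}
    - {"ax": 0,"ay": 0,"az": 0.485,"x": 0.108,"y": 0.142,"z": 0.06,"gripper": 0.2}
    - {"ax": 0,"ay": 0,"az": 0.485,"x": 0.108,"y": 0.142,"z": 0.06,"gripper": 0.2}

```text
time: 25.6
position: [569.2, 311.3, 68.1]
eef_rot: [[-0.108, 0.994, -0.002], [0.994, 0.108, -0.001], [-0.001, -0.002, -1.0]]
force: [-0.6, -0.3, -0.9]
finger_gap: 0.416
gripper_force: 19.8
```

```bash
python3 go.py 581 335 0.055 17.5
```

```text
from [569.2 311.3  68.1] shift m [0.0223 0.0144 0.0506] az 0.053 q6 0.27 q1 0.38
```

>>> play_rows:
  series:
    - {"ax": 0,"ay": 0,"az": 0.053,"x": 0.011,"y": 0.007,"z": 0,"gripper": 0.2}
    - {"ax": 0,"ay": 0,"az": 0.053,"x": 0.022,"y": 0.014,"z": 0,"gripper": 0.2}
    - {"ax": 0,"ay": 0,"az": 0.053,"x": 0.022,"y": 0.014,"z": 0,"gripper": 0.2}
    - {"ax": 0,"ay": 0,"az": 0.053,"x": 0.022,"y": 0.014,"z": 0.025,"gripper": 0.2}
    - {"ax": 0,"ay": 0,"az": 0.053,"x": 0.022,"y": 0.014,"z": 0.05,"gripper": 0.2}
    - {"ax": 0,"ay": 0,"az": 0.053,"x": 0.022,"y": 0.014,"z": 0.05,"gripper": 0.2}

```text
time: 26.2
position: [580.8, 333.9, 17.5]
eef_rot: [[-0.055, 0.999, -0.002], [0.999, 0.055, -0.001], [-0.001, -0.002, -1.0]]
force: [-0.9, -0.2, -1.5]
finger_gap: 0.411
gripper_force: 19.9
```

>>> play_rows:
  series:
    - {"ax": 0,"ay": 0,"az": 0,"x": 0,"y": 0,"z": 0,"gripper": 0.58}
    - {"ax": 0,"ay": 0,"az": 0,"x": 0,"y": 0,"z": 0,"gripper": 0.58}
    - {"ax": 0,"ay": 0,"az": 0,"x": 0,"y": 0,"z": 0,"gripper": 0.58}
    - {"ax": 0,"ay": 0,"az": 0,"x": 0,"y": 0,"z": -0.03,"gripper": 0.58}
    - {"ax": 0,"ay": 0,"az": 0,"x": 0,"y": 0,"z": -0.075,"gripper": 0.58}
    - {"ax": 0,"ay": 0,"az": 0,"x": 0,"y": 0,"z": -0.12,"gripper": 0.7}
    - {"ax": 0,"ay": 0,"az": 0,"x": 0,"y": 0,"z": -0.12,"gripper": 0.7}

```text
time: 26.9
position: [586.6, 337.4, 148.9]
eef_rot: [[-0.055, 0.998, 0.014], [0.998, 0.055, 0.006], [0.005, 0.014, -1.0]]
force: [0.5, -0.7, 1.2]
finger_gap: 0.666
gripper_force: 0.0
```

```bash
python3 go.py 665.3 -212.8 1.68 150
```

```text
from [586.6 337.4 148.9] shift m [-0.5537  0.0482 -0.0033] az -1.625 q6 0.35 q1 0.41
```

>>> play_rows:
  series:
    - {"ax": 0,"ay": 0,"az": -0.14,"x": -0.04,"y": 0.004,"z": 0,"gripper": 0.75}
    - {"ax": 0,"ay": 0,"az": -0.28,"x": -0.085,"y": 0.008,"z": 0,"gripper": 0.75}
    - {"ax": 0,"ay": 0,"az": -0.42,"x": -0.133,"y": 0.012,"z": 0,"gripper": 0.75}
    - {"ax": 0,"ay": 0,"az": -0.56,"x": -0.181,"y": 0.016,"z": 0,"gripper": 0.75}
    - {"ax": 0,"ay": 0,"az": -0.7,"x": -0.229,"y": 0.02,"z": 0,"gripper": 0.75}
    - {"ax": 0,"ay": 0,"az": -0.84,"x": -0.277,"y": 0.024,"z": 0,"gripper": 0.75}
    - {"ax": 0,"ay": 0,"az": -0.98,"x": -0.325,"y": 0.028,"z": 0,"gripper": 0.75}
    - {"ax": 0,"ay": 0,"az": -1.12,"x": -0.373,"y": 0.032,"z": 0,"gripper": 0.75}

```text
time: 27.7
position: [634.2, -37.5, 139.4]
eef_rot: [[-0.925, 0.38, 0.001], [0.38, 0.925, -0.0], [-0.001, 0.0, -1.0]]
force: [0.3, -0.7, 0.1]
finger_gap: 0.749
gripper_force: 0.0
```

```bash
python3 go.py 665.3 -212.8 1.66 120
```

```text
from [634.2 -37.5 139.4] shift m [-0.0953 -0.1504  0.0195] az -0.479 q6 -1.36 q1 -0.18
```

>>> play_rows:
  series:
    - {"ax": 0,"ay": 0,"az": -0.14,"x": -0.022,"y": -0.036,"z": 0,"gripper": 0.75}
    - {"ax": 0,"ay": 0,"az": -0.28,"x": -0.045,"y": -0.072,"z": 0,"gripper": 0.75}
    - {"ax": 0,"ay": 0,"az": -0.42,"x": -0.068,"y": -0.108,"z": 0,"gripper": 0.75}
    - {"ax": 0,"ay": 0,"az": -0.48,"x": -0.09,"y": -0.14,"z": 0,"gripper": 0.75}
    - {"ax": 0,"ay": 0,"az": -0.48,"x": -0.095,"y": -0.15,"z": 0,"gripper": 0.75}
    - {"ax": 0,"ay": 0,"az": -0.48,"x": -0.095,"y": -0.15,"z": 0.02,"gripper": 0.75}
    - {"ax": 0,"ay": 0,"az": -0.48,"x": -0.095,"y": -0.15,"z": 0.02,"gripper": 0.75}

```text
time: 28.4
position: [662.0, -209.9, 115.9]
eef_rot: [[-0.997, -0.083, -0.004], [-0.083, 0.997, 0.002], [0.004, 0.003, -1.0]]
force: [-1.0, 0.5, -0.9]
finger_gap: 0.752
gripper_force: 0.0
```

```bash
python3 look.py w8.png heel; python3 go.py 665.3 -212.8 1.66 11; python3 - <<'E'
from h import *
from cell import bot
p=bot.grab_frame('top');cv2.imwrite('pics/top3.png',cv2.resize(p['pixels'][130:300,90:400],(775,425)))
E
```

```text
[ 662.  -209.9  115.9] yawY 1.654 gap 0.75 q6 -2.07 t 28.4
heel [253. 246.] conf 0.86 n 2201 rows 217 269 [ 7.0863e+02 -2.2982e+02  1.0000e-01] iou 0.59
from [ 663.3 -209.5  118.2] shift m [-0.0019 -0.0036  0.1072] az -0.005 q6 -2.07 q1 -0.42
```

View pics/top3.png

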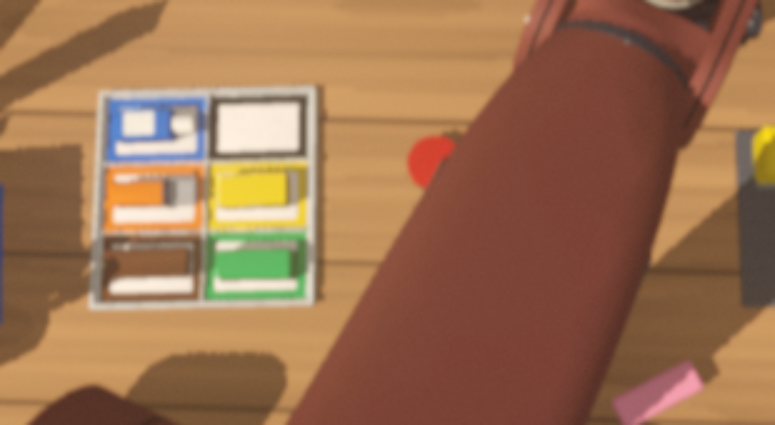

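Five compartments are filled: blue (155,125), orange (150,190), yellow (250,188), brown (150,263) and green (250,263). Only black is empty. The heel reads differently from before, possibly knocked, so I check the near view.

View pics/w8.png

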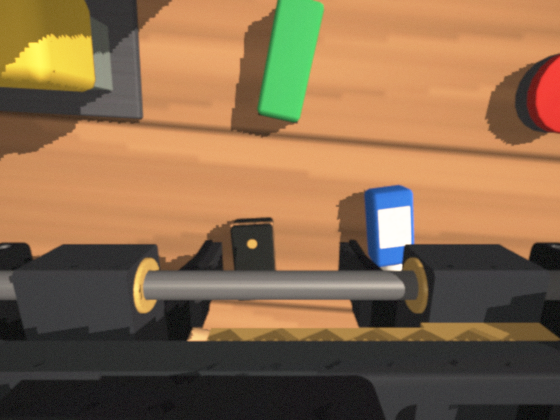

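The heel has shifted: its near edge is now at (252,220), partly hidden by the gripper. I raise and shift the tool to see all of it.

>>> play_rows:
  series:
    - {"ax": 0,"ay": 0,"az": 0,"x": -0.035,"y": 0,"z": -0.03,"gripper": 0.75}
    - {"ax": 0,"ay": 0,"az": 0,"x": -0.06,"y": 0,"z": -0.05,"gripper": 0.75}
    - {"ax": 0,"ay": 0,"az": 0,"x": -0.08,"y": 0,"z": -0.07,"gripper": 0.75}
    - {"ax": 0,"ay": 0,"az": 0,"x": -0.08,"y": 0,"z": -0.07,"gripper": 0.75}
    - {"ax": 0,"ay": 0,"az": 0,"x": -0.08,"y": 0,"z": -0.07,"gripper": 0.75}

```text
time: 29.05
position: [743.9, -203.1, 189.4]
eef_rot: [[-0.996, -0.085, 0.001], [-0.085, 0.996, -0.001], [-0.001, -0.001, -1.0]]
force: [0.2, 0.2, -0.5]
finger_gap: 0.752
gripper_force: 0.0
```

```bash
python3 look.py w9.png heel sander; python3 go.py 665.3 -212.8 1.66 11
```

```text
[ 743.9 -203.1  189.4] yawY 1.656 gap 0.75 q6 -2.02 t 29.05
heel [261. 157.] conf 0.83 n 2391 rows 124 193 [ 707.76 -229.33    3.27] iou 0.93
from [ 742.  -203.4  186.9] shift m [ 0.0767 -0.0031  0.1761] az -0.005 q6 -2.02 q1 -0.37
```

View pics/w9.png

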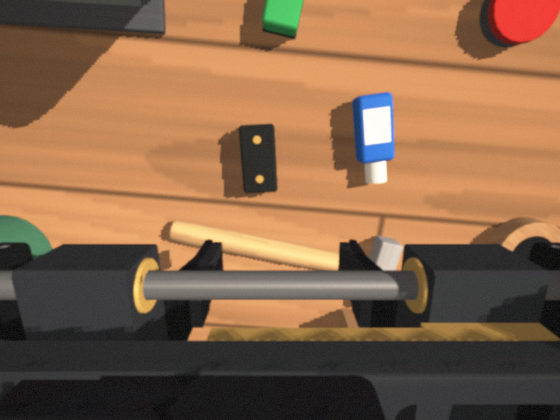

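The heel, at (259,158), has moved to about (708, -229) and still lies flat and upright. I go there.

```bash
python3 go.py 707.5 -229.3 1.69 11
```

```text
from [ 742.  -203.4  186.9] shift m [ 0.0361 -0.0231  0.176 ] az -0.035 q6 -2.02 q1 -0.37
```

>>> play_rows:
  series:
    - {"ax": 0,"ay": 0,"az": -0.035,"x": 0.036,"y": -0.023,"z": 0.02,"gripper": 0.75}
    - {"ax": 0,"ay": 0,"az": -0.035,"x": 0.036,"y": -0.023,"z": 0.06,"gripper": 0.75}
    - {"ax": 0,"ay": 0,"az": -0.035,"x": 0.036,"y": -0.023,"z": 0.1,"gripper": 0.75}
    - {"ax": 0,"ay": 0,"az": -0.035,"x": 0.036,"y": -0.023,"z": 0.12,"gripper": 0.75}
    - {"ax": 0,"ay": 0,"az": -0.035,"x": 0.036,"y": -0.023,"z": 0.12,"gripper": 0.75}

```text
time: 29.7
position: [704.9, -228.3, 62.1]
eef_rot: [[-0.993, -0.118, -0.01], [-0.118, 0.993, 0.004], [0.009, 0.006, -1.0]]
force: [-0.2, 0.6, -0.2]
finger_gap: 0.747
gripper_force: 0.0
```

```bash
python3 go.py 707.5 -229.3 1.69 11
```

```text
from [ 704.9 -228.3   62.1] shift m [-0.0029 -0.0016  0.0511] az -0.001 q6 -2.11 q1 -0.42
```

>>> play_rows:
  series:
    - {"ax": 0,"ay": 0,"az": 0,"x": -0.001,"y": -0.001,"z": 0.025,"gripper": 0.75}
    - {"ax": 0,"ay": 0,"az": 0,"x": -0.001,"y": -0.001,"z": 0.05,"gripper": 0.75}
    - {"ax": 0,"ay": 0,"az": 0,"x": -0.001,"y": -0.001,"z": 0.05,"gripper": 0.2}
    - {"ax": 0,"ay": 0,"az": 0,"x": -0.001,"y": -0.001,"z": 0.05,"gripper": 0.2}
    - {"ax": 0,"ay": 0,"az": 0,"x": -0.001,"y": -0.001,"z": 0.05,"gripper": 0.2}
    - {"ax": 0,"ay": 0,"az": 0,"x": -0.001,"y": -0.001,"z": 0.05,"gripper": 0.2}
    - {"ax": 0,"ay": 0,"az": 0,"x": -0.001,"y": -0.001,"z": 0.05,"gripper": 0.2}
    - {"ax": 0,"ay": 0,"az": 0,"x": -0.001,"y": -0.001,"z": 0.05,"gripper": 0.2}

```text
time: 30.5
position: [712.0, -231.0, 20.8]
eef_rot: [[-0.993, -0.119, 0.003], [-0.119, 0.993, -0.001], [-0.002, -0.001, -1.0]]
force: [-0.1, 0.4, 5.8]
finger_gap: 0.41
gripper_force: 20.0
```

```bash
python3 go.py 587.9 212.4 0.055 140
```

```text
from [ 712.  -231.    20.8] shift m [ 0.0701  0.4549 -0.12  ] az 1.635 q6 -2.11 q1 -0.42
```

>>> play_rows:
  series:
    - {"ax": 0,"ay": 0,"az": 0,"x": 0,"y": 0,"z": 0,"gripper": 0.6}
    - {"ax": 0,"ay": 0,"az": 0,"x": 0.003,"y": 0.001,"z": 0.004,"gripper": 0.6}
    - {"ax": 0,"ay": 0,"az": 0,"x": 0.004,"y": 0.001,"z": 0.009,"gripper": 0.6}
    - {"ax": 0,"ay": 0,"az": 0,"x": 0.004,"y": 0.001,"z": 0.009,"gripper": 0.6}
    - {"ax": 0,"ay": 0,"az": 0,"x": 0.004,"y": 0.001,"z": 0.009,"gripper": 0.2}
    - {"ax": 0,"ay": 0,"az": 0,"x": 0.004,"y": 0.001,"z": 0.009,"gripper": 0.2}
    - {"ax": 0,"ay": 0,"az": 0,"x": 0.004,"y": 0.001,"z": 0.009,"gripper": 0.2}
    - {"ax": 0,"ay": 0,"az": 0,"x": 0.004,"y": 0.001,"z": 0.009,"gripper": 0.2}

```text
time: 31.3
position: [706.9, -230.2, 9.8]
eef_rot: [[-0.993, -0.119, 0.0], [-0.119, 0.993, -0.0], [-0.0, -0.0, -1.0]]
force: [-0.0, 0.1, -0.7]
finger_gap: 0.412
gripper_force: 20.0
```

```bash
python3 go.py 587.9 212.4 0.055 140
```

```text
from [ 706.9 -230.2    9.8] shift m [ 0.0654  0.4536 -0.1303] az 1.635 q6 -2.11 q1 -0.42
```

Now the carry. It passes over the spare dye and the tin at a height of about 140 mm.

>>> play_rows:
  series:
    - {"ax": 0,"ay": 0,"az": 0,"x": 0,"y": 0,"z": -0.045,"gripper": 0.2}
    - {"ax": 0,"ay": 0,"az": 0.14,"x": 0.002,"y": 0.012,"z": -0.09,"gripper": 0.2}
    - {"ax": 0,"ay": 0,"az": 0.28,"x": 0.007,"y": 0.05,"z": -0.12,"gripper": 0.2}
    - {"ax": 0,"ay": 0,"az": 0.42,"x": 0.014,"y": 0.095,"z": -0.13,"gripper": 0.2}
    - {"ax": 0,"ay": 0,"az": 0.56,"x": 0.02,"y": 0.14,"z": -0.13,"gripper": 0.2}
    - {"ax": 0,"ay": 0,"az": 0.7,"x": 0.027,"y": 0.187,"z": -0.13,"gripper": 0.2}
    - {"ax": 0,"ay": 0,"az": 0.84,"x": 0.034,"y": 0.234,"z": -0.13,"gripper": 0.2}
    - {"ax": 0,"ay": 0,"az": 0.98,"x": 0.04,"y": 0.28,"z": -0.13,"gripper": 0.2}

```text
time: 32.1
position: [632.9, 44.9, 139.9]
eef_rot: [[-0.647, 0.762, 0.0], [0.762, 0.647, 0.0], [-0.0, 0.0, -1.0]]
force: [1.0, -0.4, -1.6]
finger_gap: 0.413
gripper_force: 20.0
```

```bash
python3 go.py 587.9 212.4 0.055 100
```

```text
from [632.9  44.9 139.9] shift m [0.1568 0.0741 0.0399] az 0.649 q6 -0.76 q1 -0.05
```

>>> play_rows:
  series:
    - {"ax": 0,"ay": 0,"az": 0.14,"x": 0.036,"y": 0.018,"z": 0,"gripper": 0.2}
    - {"ax": 0,"ay": 0,"az": 0.28,"x": 0.075,"y": 0.036,"z": 0,"gripper": 0.2}
    - {"ax": 0,"ay": 0,"az": 0.42,"x": 0.115,"y": 0.055,"z": 0,"gripper": 0.2}
    - {"ax": 0,"ay": 0,"az": 0.56,"x": 0.15,"y": 0.07,"z": 0.01,"gripper": 0.2}
    - {"ax": 0,"ay": 0,"az": 0.65,"x": 0.157,"y": 0.074,"z": 0.03,"gripper": 0.2}
    - {"ax": 0,"ay": 0,"az": 0.65,"x": 0.157,"y": 0.074,"z": 0.06,"gripper": 0.2}
    - {"ax": 0,"ay": 0,"az": 0.65,"x": 0.157,"y": 0.074,"z": 0.06,"gripper": 0.2}
    - {"ax": 0,"ay": 0,"az": 0.65,"x": 0.157,"y": 0.074,"z": 0.06,"gripper": 0.2}

```text
time: 32.9
position: [586.9, 210.2, 79.4]
eef_rot: [[-0.06, 0.998, -0.002], [0.998, 0.06, -0.0], [-0.0, -0.002, -1.0]]
force: [0.3, -0.1, -0.0]
finger_gap: 0.412
gripper_force: 20.0
```

```bash
python3 go.py 587.9 212.4 0.055 14.5
```

```text
from [586.9 210.2  79.4] shift m [0.0021 0.0013 0.0649] az 0.005 q6 0.16 q1 0.22
```

>>> play_rows:
  series:
    - {"ax": 0,"ay": 0,"az": 0.005,"x": 0.002,"y": 0.001,"z": 0.03,"gripper": 0.2}
    - {"ax": 0,"ay": 0,"az": 0.005,"x": 0.002,"y": 0.001,"z": 0.055,"gripper": 0.2}
    - {"ax": 0,"ay": 0,"az": 0.005,"x": 0.002,"y": 0.001,"z": 0.065,"gripper": 0.2}
    - {"ax": 0,"ay": 0,"az": 0.005,"x": 0.002,"y": 0.001,"z": 0.065,"gripper": 0.2}
    - {"ax": 0,"ay": 0,"az": 0.005,"x": 0.002,"y": 0.001,"z": 0.065,"gripper": 0.57}
    - {"ax": 0,"ay": 0,"az": 0.005,"x": 0.002,"y": 0.001,"z": 0.065,"gripper": 0.57}
    - {"ax": 0,"ay": 0,"az": 0.005,"x": 0.002,"y": 0.001,"z": 0.065,"gripper": 0.57}

```text
time: 33.6
position: [589.4, 212.6, 16.2]
eef_rot: [[-0.055, 0.998, 0.002], [0.998, 0.055, 0.001], [0.0, 0.002, -1.0]]
force: [-0.4, 0.5, -0.6]
finger_gap: 0.551
gripper_force: 0.0
```

>>> play_rows:
  series:
    - {"ax": 0,"ay": 0,"az": 0,"x": 0,"y": 0,"z": -0.03,"gripper": 0.6}
    - {"ax": 0,"ay": 0,"az": 0,"x": 0,"y": 0,"z": -0.075,"gripper": 0.6}
    - {"ax": 0,"ay": 0,"az": 0,"x": 0,"y": 0,"z": -0.12,"gripper": 1}
    - {"ax": 0,"ay": 0,"az": -0.1,"x": -0.02,"y": -0.005,"z": -0.16,"gripper": 1}
    - {"ax": 0,"ay": 0,"az": -0.24,"x": -0.06,"y": -0.015,"z": -0.19,"gripper": 1}
    - {"ax": 0,"ay": 0,"az": -0.38,"x": -0.1,"y": -0.025,"z": -0.2,"gripper": 1}
    - {"ax": 0,"ay": 0,"az": -0.52,"x": -0.145,"y": -0.035,"z": -0.2,"gripper": 1}
    - {"ax": 0,"ay": 0,"az": -0.66,"x": -0.19,"y": -0.045,"z": -0.2,"gripper": 1}

```text
time: 34.4
position: [554.1, 19.5, 216.5]
eef_rot: [[-0.659, 0.752, 0.003], [0.752, 0.659, -0.0], [-0.002, 0.002, -1.0]]
force: [-0.4, 0.7, 0.0]
finger_gap: 0.978
gripper_force: 0.0
```

```bash
python3 go.py 476.5 -397.5 1.575 215
```

```text
from [554.1  19.5 216.5] shift m [-0.2624 -0.3333  0.0014] az -0.855 q6 -0.83 q1 -0.11
```

>>> play_rows:
  series:
    - {"ax": 0,"ay": 0,"az": -0.14,"x": -0.028,"y": -0.035,"z": 0,"gripper": 1}
    - {"ax": 0,"ay": 0,"az": -0.28,"x": -0.056,"y": -0.071,"z": 0,"gripper": 1}
    - {"ax": 0,"ay": 0,"az": -0.42,"x": -0.085,"y": -0.108,"z": 0,"gripper": 1}
    - {"ax": 0,"ay": 0,"az": -0.56,"x": -0.114,"y": -0.145,"z": 0,"gripper": 1}
    - {"ax": 0,"ay": 0,"az": -0.7,"x": -0.143,"y": -0.182,"z": 0,"gripper": 1}
    - {"ax": 0,"ay": 0,"az": -0.83,"x": -0.172,"y": -0.219,"z": 0,"gripper": 1}
    - {"ax": 0,"ay": 0,"az": -0.855,"x": -0.201,"y": -0.256,"z": 0,"gripper": 1}
    - {"ax": 0,"ay": 0,"az": -0.855,"x": -0.23,"y": -0.293,"z": 0,"gripper": 1}

```text
time: 35.2
position: [482.4, -346.8, 215.7]
eef_rot: [[-1.0, 0.002, 0.001], [0.002, 1.0, -0.001], [-0.001, -0.001, -1.0]]
force: [0.6, 0.3, -0.1]
finger_gap: 0.996
gripper_force: 0.0
```

```bash
python3 go.py 476.5 -397.5 1.575 150; python3 - <<'E'
from h import *
from cell import bot
p=bot.grab_frame('top');cv2.imwrite('pics/top4.png',cv2.resize(p['pixels'][130:300,90:400],(775,425)))
E
```

```text
from [ 482.4 -346.8  215.7] shift m [ 0.0059 -0.0506  0.0657] az -0.006 q6 -2.33 q1 -0.76
```

View pics/top4.png

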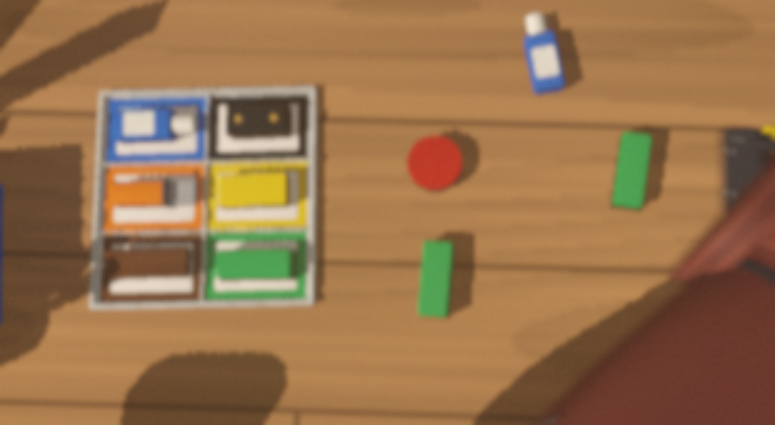

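The tray now shows all six parts: heel (262,115), dye (160,122), rasp (155,190), nails (255,188), brush (150,263) and sander (252,263). The duplicates and the tin are untouched on the bench. Next is the closing squeeze.

>>> play_rows:
  series:
    - {"ax": 0,"ay": 0,"az": 0,"x": 0.004,"y": -0.035,"z": 0,"gripper": 1}
    - {"ax": 0,"ay": 0,"az": 0,"x": 0.006,"y": -0.05,"z": 0.01,"gripper": 1}
    - {"ax": 0,"ay": 0,"az": 0,"x": 0.006,"y": -0.05,"z": 0.05,"gripper": 1}
    - {"ax": 0,"ay": 0,"az": 0,"x": 0.006,"y": -0.05,"z": 0.065,"gripper": 1}
    - {"ax": 0,"ay": 0,"az": 0,"x": 0.006,"y": -0.05,"z": 0.065,"gripper": 1}
    - {"ax": 0,"ay": 0,"az": 0,"x": 0.006,"y": -0.05,"z": 0.065,"gripper": 1}

```text
time: 35.85
position: [477.2, -393.9, 149.9]
eef_rot: [[-1.0, 0.001, -0.0], [0.001, 1.0, 0.0], [0.0, 0.0, -1.0]]
force: [0.4, -0.2, 1.0]
finger_gap: 1.001
gripper_force: 0.0
```

```bash
python3 go.py 476 -397.5 1.573 62
```

```text
from [ 477.2 -393.9  149.9] shift m [ 0.0011 -0.0036  0.0879] az -0.004 q6 -2.39 q1 -0.82
```

>>> play_rows:
  series:
    - {"ax": 0,"ay": 0,"az": 0,"x": 0.001,"y": -0.0035,"z": 0.02,"gripper": 1}
    - {"ax": 0,"ay": 0,"az": 0,"x": 0.001,"y": -0.0035,"z": 0.055,"gripper": 1}
    - {"ax": 0,"ay": 0,"az": 0,"x": 0.001,"y": -0.0035,"z": 0.088,"gripper": 1}
    - {"ax": 0,"ay": 0,"az": 0,"x": 0.001,"y": -0.0035,"z": 0.088,"gripper": 1}
    - {"ax": 0,"ay": 0,"az": 0,"x": 0.001,"y": -0.0035,"z": 0.088,"gripper": 1}

```text
time: 36.35
position: [476.6, -398.4, 63.3]
eef_rot: [[-1.0, 0.002, 0.001], [0.002, 1.0, -0.001], [-0.001, -0.001, -1.0]]
force: [1.3, 0.1, 0.5]
finger_gap: 1.002
gripper_force: 0.0
```

>>> play_rows:
  series:
    - {"ax": 0,"ay": 0,"az": 0,"x": 0,"y": 0,"z": 0,"gripper": 0.3}
    - {"ax": 0,"ay": 0,"az": 0,"x": 0,"y": 0,"z": 0,"gripper": 0.3}
    - {"ax": 0,"ay": 0,"az": 0,"x": 0,"y": 0,"z": 0,"gripper": 0.3}
    - {"ax": 0,"ay": 0,"az": 0,"x": 0,"y": 0,"z": 0,"gripper": 0.3}
    - {"ax": 0,"ay": 0,"az": 0,"x": 0,"y": 0,"z": 0,"gripper": 0.3}
    - {"ax": 0,"ay": 0,"az": 0,"x": 0,"y": 0,"z": 0,"gripper": 0.3}
    - {"ax": 0,"ay": 0,"az": 0,"x": 0,"y": 0,"z": 0,"gripper": 0.3}
    - {"ax": 0,"ay": 0,"az": 0,"x": 0,"y": 0,"z": 0,"gripper": 0.3}
  squeeze: 25

```text
time: 37.15
position: [476.2, -397.6, 62.8]
eef_rot: [[-1.0, 0.002, 0.0], [0.002, 1.0, 0.001], [-0.0, 0.001, -1.0]]
force: [-2.0, 2.7, 8.1]
finger_gap: 0.502
gripper_force: 24.2
```

>>> play_rows:
  series:
    - {"ax": 0,"ay": 0,"az": 0,"x": 0,"y": 0,"z": 0,"gripper": 1}
    - {"ax": 0,"ay": 0,"az": 0,"x": 0,"y": 0,"z": 0,"gripper": 1}
    - {"ax": 0,"ay": 0,"az": 0,"x": 0,"y": 0,"z": 0,"gripper": 1}
    - {"ax": 0,"ay": 0,"az": 0,"x": 0,"y": 0,"z": 0,"gripper": 1}
    - {"ax": 0,"ay": 0,"az": 0,"x": 0,"y": 0,"z": -0.04,"gripper": 1}
    - {"ax": 0,"ay": 0,"az": 0,"x": 0,"y": 0,"z": -0.08,"gripper": 1}
    - {"ax": 0,"ay": 0,"az": 0,"x": 0,"y": 0,"z": -0.12,"gripper": 1}
    - {"ax": 0,"ay": 0,"az": 0,"x": 0,"y": 0,"z": -0.15,"gripper": 1}

```text
time: 37.95
position: [476.1, -397.7, 213.9]
eef_rot: [[-1.0, 0.002, 0.001], [0.002, 1.0, 0.0], [-0.001, 0.0, -1.0]]
force: [-0.1, -1.1, 0.6]
finger_gap: 0.995
gripper_force: 0.0
```

>>> play_rows:
  series:
    - {"ax": 0,"ay": 0,"az": 0,"x": 0,"y": 0,"z": 0,"gripper": 1}
    - {"ax": 0,"ay": 0,"az": 0,"x": 0,"y": 0,"z": 0,"gripper": 1}
    - {"ax": 0,"ay": 0,"az": 0,"x": 0,"y": 0,"z": 0,"gripper": 1}

```text
time: 38.25
position: [475.0, -397.0, 209.4]
eef_rot: [[-1.0, 0.002, -0.002], [0.002, 1.0, 0.003], [0.002, 0.003, -1.0]]
force: [0.5, -0.1, -0.7]
finger_gap: 0.999
gripper_force: 0.0
```

```bash
python3 -c "
from cell import bot
print(bot.hand_in())"
```

```text
the job is handed in; nothing more can be done
None
```

The job is handed in at about 38 s: the trigger was squeezed fully and released at the start and end, and the last top picture shows one of each of the six parts in its own compartment, with the duplicates and tin left on the bench; no verdict came back at hand-in.

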